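Load the polishing basket, pin the crank and wind it down

ROBOT

A 6-joint arm with a two-finger parallel gripper is mounted at the origin on the work surface. World frame = base frame: x ahead of the robot, y to its left, z up, the work surface at z = 0. Lengths are in m, angles in degrees, forces in N, time in s.
With the tool pointing down it reaches from about 0.375 to 0.9 m from the base axis. Payload 3.1 kg.
Tool frame: the origin (TCP) lies between the finger pads; the fingertips stand 22 mm ahead of it and the grasp point (between the pads) lies 3 mm ahead of it (bot.tip_extent is the distance from the TCP to the fingertips, in m); y points along the fingers, z is the direction in which the jaws open and shut, and the axes are right-handed (so a half turn about y gives the same grasp; the last joint's range is limited). The gripper opens to 87 mm and grips with 3 to 60 N. Pads are 19 mm wide; open, the fingers measure 117 mm over their backs; the gripper's body (75 mm by 190 mm) begins 51 mm behind the grasp point.
Start: joints at [-81.79, 30.224, 82.088, -0, 67.689, -10.227], TCP at [0.198, -0.593, 0.245] pointing down, gripper open.
Joint ranges: [-176.69, 176.69], [-43.24, 126.21], [12.49, 139.97], [-82, 262], [0, 151.66], [-163.58, 163.58]. Speed limits (degrees/s): [159.86, 159.86, 180, 180, 180, 180].

INTERFACE

Orientations are given as a 3x3 rotation matrix whose columns are the frame's x, y, z axes.
In Python, from rig import bot, eyes, models gives the robot as it stands. The module is installed in compiled form; this text tells all that it offers.
- The arm moves only by the tool arm_command, never from a script. Its arguments are lists of equal length, an entry for each row: "translation": the shift along the tool's x, y, z each as a share of 0.08 m, from -1 to 1, a list of three; "rotation": the turn, a rotation vector about the tool's x, y, z each as a share of 60 degrees, from -1 to 1, a list of three; "grip": the closure, from -1 (fully open) to 1 (shut), so that 0 is half open. In form: {"translation": [[x, y, z], ...], "rotation": [[rx, ry, rz], ...], "grip": [grip, ...]}. A call has 1 to 5 rows; each row is the pose to reach, as a shift and turn from the pose commanded when the call began, along the tool's axes at that moment; what a row does not reach only later rows make up. A row lasts 1/10 s, in which the tool goes at most 50 mm and 8.59 degrees, less where a joint would pass 70% of its speed; a pose out of reach is approached as far as the arm can. A call with a number of a shift or a turn outside -1 to 1 is refused whole. A call with a gripper value outside its range is refused whole. The fingers move at their own pace and stop on an object; the grip force is fixed at half the most. Time passes only in rows, so rows that repeat a pose let the fingers close. It gives the time, the measured TCP pose, the force and the opening at its end, in the units of the state.
- bot.read_state(): the state, without advancing time (a new reading comes with each control period).
- eyes.capture(name): name is "scene" or "top"; returns a dict with "image" (400x640x3 uint8, blue, green, red), "mtx" (3x3 intrinsics, pixels), "rvec" (rotation vector, rad) and "tvec" (3), from world to camera coordinates, as OpenCV has them. Camera axes: x right, y down, z forward; pixel columns grow to the right and rows downward; lengths in m; the calibration is good to about 2 mm. A picture is of the moment at which its call begins. There is no depth.
- bot.hand_in(): hands the job in, once; it reports no verdict.
Trained networks look in the newest picture that a camera, given by its name, has taken for a name from the list of things; names that differ only in an ending like _2 or _b are one class to them, and where a whole thing is asked for, a point or a joint stands for the part that bears it (a point fixed in the world has none). Each returns a list of dicts, best first, with "conf" (0 to 1); they miss things now and then, are a little off and sometimes report something else, mostly with a low value. They report only what shows in the picture. A call takes as long as a camera call. They do not tell look-alikes from the thing itself.
- models.recognise(camera, thing): "extent" ([left, top, right, bottom] as shares, 0 to 1, of the picture: columns of its width, rows of its height, round what is visible of it).
- models.spot_point(camera, thing): "point" ([column, row] as shares, 0 to 1, of the picture: columns of its width, rows of its height: a listed point, or the origin of a listed thing).
The state is a dict: "time_s": time; "joint_positions": joint angles; "qvel": joint speeds; "tau": joint torques, N m; "position": TCP position; "tcp_rot": TCP orientation; "force": force on the tool from outside, world axes, zero at the start; "moment": the same for the moment, N m; "opening": opening from 0.0 (shut) to 1.0 (fully open).
Only numpy, scipy, OpenCV 4.12 (cv2) and the standard library are available. Lean on these libraries where they do the work, as an engineer would, in place of code of your own. Each camera call takes 0.05 s, during which the arm holds its last target. There are 200 camera calls.

TASK

Lower every turned wooden ball on the bench gently into the deep metal basket of the green polishing tub, without dropping any. Then fit the red crank fully home over the hex of the winder shaft, push the yellow linchpin all the way through the slot in the shaft above the crank's hub and swing its wire ring over the shaft end and fully down past the pin's tip. Finally wind the crank clockwise (seen from above) until it comes to its stop and the basket is down; leave the other things on the bench where they are.

Things in the scene. Friction and masses are not known exactly. Their poses are not given: they have to be found in the camera images.
- basket: Square aluminium basket, open on top, 190 mm outside, 5 mm thick, 100 mm deep, in a fixed green tub (215 mm, 100 mm high). Origin: centre of its underside, z up. Starts raised (underside 66 to 75 mm above the bench), goes straight down 11.8 mm per rad of winder to 15 mm. Grey gearbox (120 x 110 mm, top at 90 mm) with the upright winder shaft: centred 260 mm along own -y.
- winder (a joint): Turn of the winder shaft in rad, growing clockwise seen from above; starts between 0 and 0.8, hard stop at 5.1 (basket fully down). Stiff (0.3 N m), stays where it is left.
- shaft_seat (a point): On the shaft's axis, on the collar (52 mm diameter) where the hub's underside rests when home, 10 mm above the gearbox top; turns with the shaft, z up. Above it: a hex, 30 mm across flats, 14 mm tall, flats facing own +x and -x (and every 60 degrees); a 6 mm cone; a 16 mm square neck to 52 mm above this point.
- shaft_hole (a point): Centre of the cross slot in the square neck, 36.5 mm above shaft_seat and 15.5 mm below the shaft's end; turns with the shaft. The slot runs right through along own x (16 mm), 9 mm wide (own y), 15 mm high. The pin may enter from either side.
- crank: Loose red crank, 0.45 kg, right way up on the bench. Origin: centre of the hub's underside, z up. Hub: hex sleeve 28 mm high, 46 mm over flats (facing own +y, -y; corners along x), through socket 32.4 mm across flats, parallel to them. Arm along own +x to 98 mm, 18 mm wide, 8 mm thick, flush below. Fits in six positions; arm along own y of shaft_hole leaves room for the pin.
- grip_mid (a point): Middle of the crank's upright wooden grip (24 mm diameter, from 10 to 66 mm above the hub's underside, spins freely), 85 mm along the crank's +x from the hub's axis, 38 mm above its underside.
- linchpin: Loose yellow linchpin, 0.10 kg, blade level. Origin: at underside height, on the front face of its lug; z up. Steel blade along own +x to 30 mm, 6 mm wide, z 1 to 13 mm, narrower tip. Lug: x -8 to 0, 34 mm wide, 14 mm high. Finger tab: x -40 to -8, 10 mm wide, 26 mm high. Home: lug's face against the neck, underside on the crank hub, whose top is then 1 mm below the slot.
- pin_mid (a point): Point on the linchpin's blade axis, 8 mm along own +x and 7 mm above the linchpin's origin; it lies at shaft_hole when the pin is home.
- ring (a joint): Angle (rad) of the pin's wire ring (a U of 4.4 mm wire, arms 48 mm apart, 46 mm long) about its hinge across the lug, 4 mm behind the lug's face, 7 mm above the underside. 0: lies along the blade, its bar beyond the tip (over, stop); 1.57: upright; 1.9: leaning back, stop. Starts 1.2 to 1.6, stays where left (0.3 N at the bar moves it).
- ball0: Turned wooden newel ball, 46 mm diameter, 50 mm tall, 50 g, on a 32 mm flat round foot, loose. Origin at the centre of the foot's underside, z up through the top. Two to four of the four are present.
- ball0_center (a point): Centre of that ball, 27 mm above its foot.
- ball1: Turned wooden newel ball, 46 mm diameter, 50 mm tall, 50 g, on a 32 mm flat round foot, loose. Origin at the centre of the foot's underside, z up through the top. Two to four of the four are present.
- ball1_center (a point): Centre of that ball, 27 mm above its foot.
- ball2: Turned wooden newel ball, 46 mm diameter, 50 mm tall, 50 g, on a 32 mm flat round foot, loose. Origin at the centre of the foot's underside, z up through the top. Two to four of the four are present.
- ball2_center (a point): Centre of that ball, 27 mm above its foot.
- ball3: Turned wooden newel ball, 46 mm diameter, 50 mm tall, 50 g, on a 32 mm flat round foot, loose. Origin at the centre of the foot's underside, z up through the top. Two to four of the four are present.
- ball3_center (a point): Centre of that ball, 27 mm above its foot.
- offcut: Bystander, to be left alone: light wood offcut, 90 x 45 x 30 mm; origin at its underside.
- wax_jar: Bystander, to be left alone: jar, 64 mm diameter, 70 mm tall; origin at its underside.
- glue: Bystander, to be left alone: white bottle, 60 mm diameter, 170 mm tall; origin at its underside.
- belt: Bystander, to be left alone: brown sanding belt sleeve, 90 mm diameter, 70 mm tall; origin at its underside.
- brush: Bystander, to be left alone: brush lying on the bench; origin at its underside.
- hammer: Bystander, to be left alone: hammer lying on the bench; origin at its underside.
- tin: Bystander, to be left alone: blue tin, 68 mm diameter, 45 mm tall; origin at its underside.
Mind the look-alikes: they are no part of the job. Leave any black look-alike of the ball1 alone. Of the things that look like the crank, the smaller one is meant.

How it is judged (in metres and radians):
On the way, in this order (a step that is already met when the one before it is completed fails the run):
1. every ball lies still in the raised basket (x of ball0_center in the frame of basket between -0.092 and 0.092 m and y of ball0_center in the frame of basket between -0.092 and 0.092 m and z of each of ball0_center, ball1_center, ball2_center, ball3_center in the frame of basket below 0.09 m and x of ball1_center in the frame of basket between -0.092 and 0.092 m and y of ball1_center in the frame of basket between -0.092 and 0.092 m and x of ball2_center in the frame of basket between -0.092 and 0.092 m and y of ball2_center in the frame of basket between -0.092 and 0.092 m and x of ball3_center in the frame of basket between -0.092 and 0.092 m and y of ball3_center in the frame of basket between -0.092 and 0.092 m and linear speed of each of ball0, ball1, ball2, ball3 below 0.05 m/s and value of joint winder below 1.3 rad and contact force between the fingers and ball0 below 0.05 N and contact force between the fingers and ball1 below 0.05 N and contact force between the fingers and ball2 below 0.05 N and contact force between the fingers and ball3 below 0.05 N), for 0.2 s.
2. the crank is fully home on the hex (z of crank in the frame of shaft_seat below 0.005 m and horizontal distance between crank and shaft_seat below 0.004 m and value of joint winder below 1.3 rad), for 0.2 s.
3. the linchpin is all the way through the shaft (all of step 2 and distance between pin_mid and shaft_hole below 0.008 m and angle between the x axis of linchpin and the x axis of shaft_hole, either way round below 0.25 rad), for 0.2 s.
4. its ring is swung over and down (all of step 3 and value of joint ring below 0.25 rad), for 0.2 s.
5. the crank is wound to its stop (z of crank in the frame of shaft_seat below 0.005 m and horizontal distance between crank and shaft_seat below 0.004 m and distance between pin_mid and shaft_hole below 0.008 m and angle between the x axis of linchpin and the x axis of shaft_hole, either way round below 0.25 rad and value of joint ring below 0.25 rad and value of joint winder above 4.9 rad), for 0.2 s.
At the end, for the whole second after the job is handed in: Balls at rest in the basket; crank within 5 mm of its seat in height, 4 mm sideways; blade middle within 8 mm of the slot centre, in line within 0.25 rad; ring within 0.25 rad of fully over; winder over 4.9 rad (stop 5.1); all released and at rest (all of step 5 and x of ball0_center in the frame of basket between -0.092 and 0.092 m and y of ball0_center in the frame of basket between -0.092 and 0.092 m and z of each of ball0_center, ball1_center, ball2_center, ball3_center in the frame of basket below 0.09 m and x of ball1_center in the frame of basket between -0.092 and 0.092 m and y of ball1_center in the frame of basket between -0.092 and 0.092 m and x of ball2_center in the frame of basket between -0.092 and 0.092 m and y of ball2_center in the frame of basket between -0.092 and 0.092 m and x of ball3_center in the frame of basket between -0.092 and 0.092 m and y of ball3_center in the frame of basket between -0.092 and 0.092 m and linear speed of each of ball0, ball1, ball2, ball3, crank, linchpin below 0.05 m/s); the robot touches nothing.
It fails at once if a ball is dropped or thrown into the basket (faster than 1.0 m/s inside it) ((x of ball0_center in the frame of basket between -0.092 and 0.092 m and y of ball0_center in the frame of basket between -0.092 and 0.092 m and z of ball0_center in the frame of basket below 0.1 m and linear speed of ball0 above 1 m/s) or (x of ball1_center in the frame of basket between -0.092 and 0.092 m and y of ball1_center in the frame of basket between -0.092 and 0.092 m and z of ball1_center in the frame of basket below 0.1 m and linear speed of ball1 above 1 m/s) or (x of ball2_center in the frame of basket between -0.092 and 0.092 m and y of ball2_center in the frame of basket between -0.092 and 0.092 m and z of ball2_center in the frame of basket below 0.1 m and linear speed of ball2 above 1 m/s) or (x of ball3_center in the frame of basket between -0.092 and 0.092 m and y of ball3_center in the frame of basket between -0.092 and 0.092 m and z of ball3_center in the frame of basket below 0.1 m and linear speed of ball3 above 1 m/s)).
It fails at once if another thing on the bench is shifted by more than 6 cm (distance of any of offcut, wax_jar, glue, belt, brush, hammer, tin from where it was at the start of the episode above 0.06 m).
Of ball0, ball1, ball2, ball3 only 2 to 4 are there at a start; the rules pass over those that are not, and their reading is None.
At some moment in a run one of crank, linchpin may be knocked a few centimetres aside while the robot is not near it.
It also fails if it takes over 210 s, if anything falls off the work surface, if the arm or the gripper's body presses on something with over 40 N, if the wrist force passes 120 N, or if a joint passes its speed limit or range.

## Working session

There is one attempt and no reset: what is moved stays moved. The work goes in short steps, Python scripts to look and compute and a tool call to move; the robot and the scene stay as the last step left them, time stands still between calls to the robot, and variables do not carry over. Pictures are saved under pics/ and viewed, about 12 in all and at most 16, crops included, and the job is handed in when it is done.

Besides the shell and the picture viewer there is one more tool, called as a command line: name --argument value ..., lists and objects as JSON in quotes. arm_command: Moves the arm, as the interface text tells. Shift numbers are shares of 0.08 m and turn numbers shares of 60 degrees, none past 1 either way. Its arguments: {"type":"object","properties":{"translation":{"type":"array"},"rotation":{"type":"array"},"grip":{"type":"array"}},"required":["translation","rotation","grip"]}

```bash
mkdir -p pics
cat > h.py <<'E'
import numpy as np, cv2
from rig import bot, eyes, models
def cap(n):
    c=eyes.capture(n); return c
def save(c,f,crop=None,s=1):
    im=c["image"]
    if crop: im=im[crop[1]:crop[3],crop[0]:crop[2]]
    cv2.imwrite("pics/"+f,cv2.resize(im,None,fx=s,fy=s,interpolation=cv2.INTER_CUBIC))
def cam(c):
    R=cv2.Rodrigues(np.array(c["rvec"],float))[0]; t=np.array(c["tvec"],float).ravel(); return np.array(c["mtx"],float),R,t
def ray(c,p):
    K,R,t=cam(c); d=R.T@np.linalg.inv(K)@np.array([p[0],p[1],1.]); return -R.T@t,d/np.linalg.norm(d)
def atz(c,p,z):
    o,d=ray(c,p); return o+d*(z-o[2])/d[2]
def tri(c1,p1,c2,p2):
    A=np.zeros((3,3));b=np.zeros(3);rs=[ray(c1,p1),ray(c2,p2)]
    for o,d in rs:
        M=np.eye(3)-np.outer(d,d);A+=M;b+=M@o
    x=np.linalg.solve(A,b); return x,max(np.linalg.norm((np.eye(3)-np.outer(d,d))@(x-o)) for o,d in rs)
def proj(c,P):
    return cv2.projectPoints(np.array(P,float).reshape(-1,3),np.array(c["rvec"],float),np.array(c["tvec"],float),np.array(c["mtx"],float),None)[0].reshape(-1,2)
def px(p): return np.array([p[0]*640,p[1]*400])
E
python3 - <<'E'
from h import *
np.set_printoptions(precision=3,suppress=True)
C={n:cap(n) for n in("scene","top")}
for n,c in C.items():
    save(c,n+"0.png",s=1.25); K,R,t=cam(c); print(n,K[0,0],-R.T@t,R[2])
things="basket shaft_seat shaft_hole crank grip_mid linchpin pin_mid ball0_center offcut wax_jar glue belt brush hammer tin".split()
for th in things:
    print(th)
    for n in C:
        for d in models.spot_point(n,th)[:6]:
            if d["conf"]>.15: print("  ",n,round(d["conf"],2),px(d["point"]),atz(C[n],px(d["point"]),{'ball0_center':.027,'shaft_seat':.1,'shaft_hole':.1365,'grip_mid':.038,'pin_mid':.007,'basket':.07}.get(th,0)))
print(bot.read_state())
E
```

```text
scene 488.0709359740923 [ 1.674 -0.421  0.851] [-0.795  0.304 -0.524]
top 412.5850643354761 [0.417 0.015 1.429] [ 0.106 -0.01  -0.994]
basket
   scene 0.77 [414.72 188.68] [0.568 0.325 0.07 ]
   top 0.87 [219.904 194.8  ] [0.585 0.312 0.07 ]
   top 0.23 [224.   278.68] [0.312 0.286 0.07 ]
shaft_seat
   scene 0.64 [340.416 201.   ] [0.597 0.061 0.1  ]
   scene 0.64 [374.4  263.88] [0.881 0.028 0.1  ]
   scene 0.55 [253.568 219.4  ] [ 0.601 -0.195  0.1  ]
   scene 0.24 [149.568 228.   ] [ 0.545 -0.46   0.1  ]
   top 0.52 [456.32 222.2 ] [ 0.513 -0.462  0.1  ]
   top 0.49 [298.304 185.   ] [0.62  0.053 0.1  ]
   top 0.41 [446.784 257.28 ] [ 0.399 -0.43   0.1  ]
shaft_hole
   scene 0.65 [344.32 191.6 ] [0.608 0.067 0.136]
   top 0.72 [175.424 255.2  ] [0.385 0.426 0.137]
   top 0.59 [292.416 188.6  ] [0.603 0.07  0.137]
crank
   scene 0.96 [243.776 199.   ] [ 0.333 -0.166  0.   ]
   scene 0.75 [251.328 244.88 ] [ 0.579 -0.202  0.   ]
   scene 0.42 [416.128 188.   ] [0.467 0.398 0.   ]
   top 0.92 [353.792 275.2  ] [ 0.329 -0.143  0.   ]
   top 0.47 [372.032 200.2  ] [ 0.589 -0.203  0.   
[... 1664 characters left out ...]
142.208 252.08 ] [ 0.506 -0.494  0.   ]
   scene 0.27 [375.616 263.88 ] [0.777 0.091 0.   ]
   top 0.63 [455.872 224.12 ] [ 0.513 -0.496  0.   ]
   top 0.22 [219.584 279.2  ] [0.304 0.314 0.   ]
{'time_s': 1.6, 'joint_positions': array([-81.79 ,  30.223,  82.088,  -0.001,  67.689, -10.229]), 'qvel': array([ 0.036, -0.035,  0.075, -0.002, -0.036,  0.14 ]), 'tau': array([ -0.001, -44.001, -17.698,   0.063,   0.051,  -0.   ]), 'position': array([ 0.198, -0.593,  0.245]), 'tcp_rot': array([[-0.949, -0.   ,  0.316],
       [-0.316, -0.   , -0.949],
       [ 0.   , -1.   ,  0.   ]]), 'force': array([-0.133, -0.828,  0.65 ]), 'moment': array([-0.008,  0.009, -0.009]), 'opening': 0.9942657653379473}
```

View pics/top0.png

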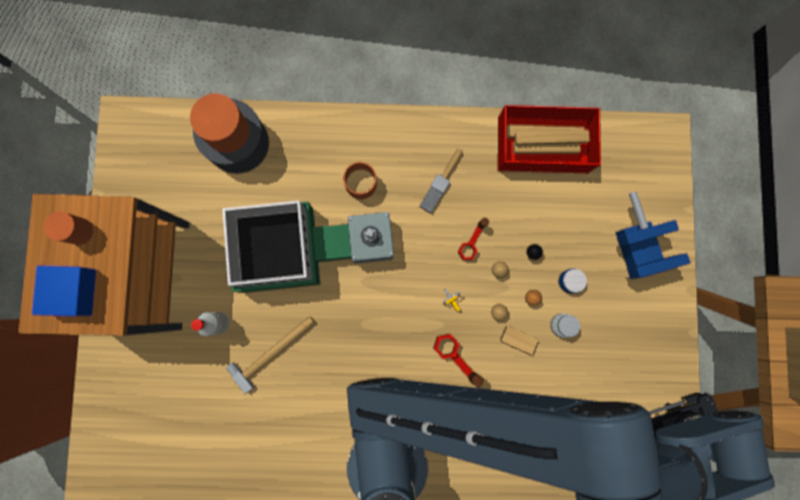

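View pics/scene0.png

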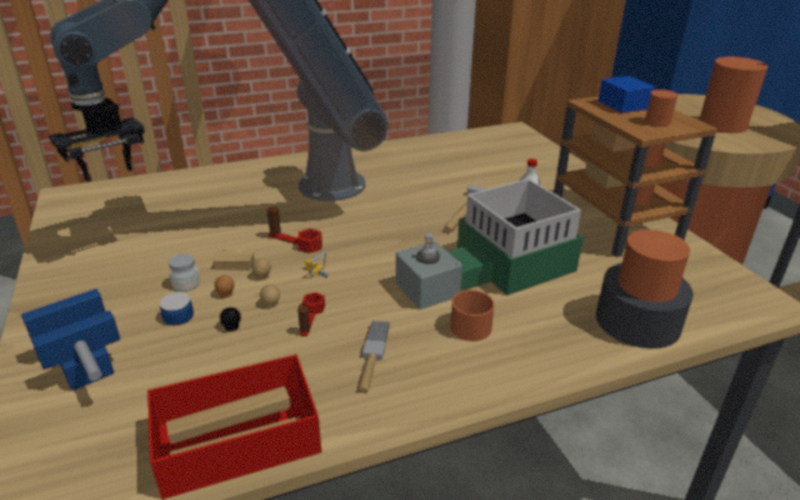

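Run:
```python
from h import *
C={n:cap(n) for n in("scene","top")}
save(C["top"],"t1.png",(340,165,475,285),5.5 if 0 else 5); save(C["scene"],"s1.png",(130,175,290,295),5)
np.set_printoptions(precision=3,suppress=True)
for th in("ball0","ball1","ball0_center","ball2_center"):
    for n in C:
        print(th,n,[(round(d["conf"],2),px(d["extent"]),px(d["extent"][2:])) for d in models.recognise(n,th)[:7]])
```

```text
ball0 scene [(0.8, array([197.824, 210.08 ]), array([217.472, 225.68 ])), (0.67, array([173.184, 221.72 ]), array([185.024, 239.2  ])), (0.56, array([205.824, 230.92 ]), array([221.632, 245.68 ])), (0.48, array([173.312, 249.4  ]), array([196.096, 265.2  ]))]
ball0 top [(0.46, array([419.904, 231.   ]), array([432.832, 244.6  ])), (0.42, array([393.984, 208.2  ]), array([404.992, 217.92 ])), (0.4, array([154.688, 249.52 ]), array([185.92, 269.6 ])), (0.22, array([351.68, 231.88]), array([365.696, 248.2  ]))]
ball1 scene [(0.8, array([197.824, 210.08 ]), array([217.472, 225.68 ])), (0.67, array([173.184, 221.72 ]), array([185.024, 239.2  ])), (0.56, array([205.824, 230.92 ]), array([221.632, 245.68 ])), (0.48, array([173.312, 249.4  ]), array([196.096, 265.2  ]))]
ball1 top [(0.46, array([419.904, 231.   ]), array([432.832, 244.6  ])), (0.42, array([393.984, 208.2  ]), array([404.992, 217.92 ])), (0.4, array([154.688, 249.52 ]), array([185.92, 269.6 ])), (0.22, array([351.68, 231.88]), array([365.696, 248.2  ]))]
ball0_center scene [(0.56, array([201.408, 207.28 ]), array([218.816, 223.8  ])), (0.29, array([243.2, 199.2]), array([265.216, 222.2  ]))]
ball0_center top [(0.74, array([286.976, 182.2  ]), array([303.104, 195.6  ])), (0.7, array([394.368, 241.4  ]), array([403.52, 254.88]))]
ball2_center scene [(0.83, array([208.576, 227.48 ]), array([223.808, 247.   ]))]
ball2_center top []
```

View pics/t1.png

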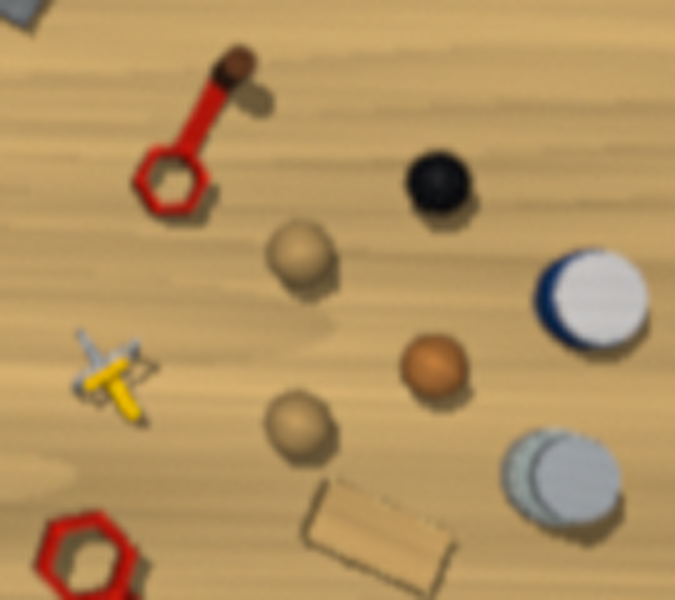

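View pics/s1.png

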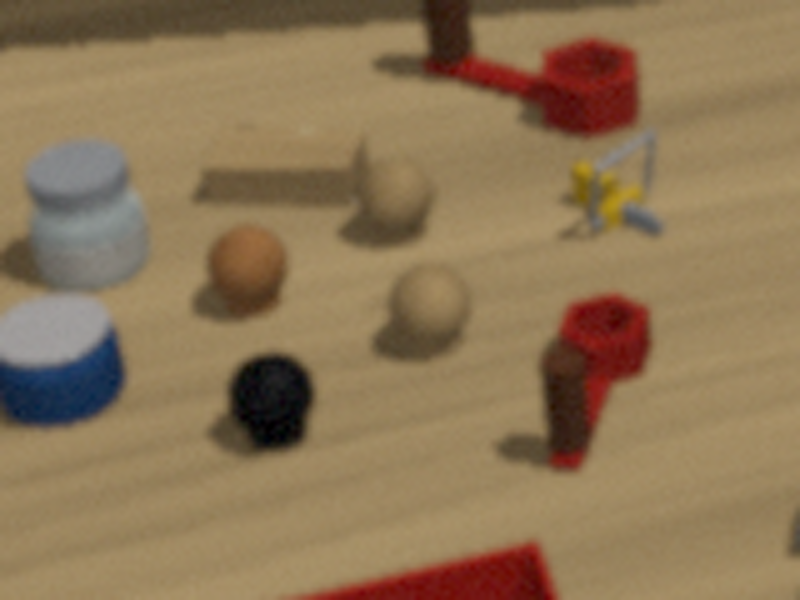

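Run:
```python
from h import *
np.set_printoptions(precision=4,suppress=True)
C={n:cap(n) for n in("scene","top")}
T,S=C["top"],C["scene"]
t=lambda u,v:((u+.5)/5-.5+340,(v+.5)/5-.5+165)
s=lambda u,v:((u+.5)/5-.5+130,(v+.5)/5-.5+175)
for n,a,b in [("A",(300,252),(429,303)),("B",(300,423),(396,194)),("C",(435,366),(247,263)),("crankhubtop",(172,182),(607,317)),("griptop",(239,61),(567,357)),("lug",(107,376),(621,205)),("tabend",(133,412),(583,182)),("bladetip",(80,334),(658,227)),("bigcrank",(86,558),(592,60))]:
    print(n,*tri(T,t(*a),S,s(*b)))
a=cv2.resize(T["image"][155:233,172:322],None,fx=4,fy=4,interpolation=cv2.INTER_CUBIC)
b=cv2.resize(S["image"][140:232,310:470],None,fx=3,fy=3,interpolation=cv2.INTER_CUBIC)
im=np.zeros((588,600,3),np.uint8); im[:312]=a; im[312:588,:480]=b
cv2.imwrite("pics/bg.png",im)
```

```text
A [ 0.5374 -0.2934  0.0284] 0.00018899032884696945
B [ 0.4216 -0.2926  0.0291] 0.0009080182544810165
C [ 0.4623 -0.3849  0.0285] 0.00044431123545513165
crankhubtop [ 0.5836 -0.204   0.0279] 0.00133876166000044
griptop [ 0.6617 -0.2421  0.0669] 0.001175838704056499
lug [ 0.4505 -0.1634  0.0091] 0.0016014061500706704
tabend [ 0.4264 -0.1808  0.0149] 0.0015608342718213984
bladetip [ 0.4785 -0.1461  0.0067] 6.180633822562027e-05
bigcrank [ 0.3285 -0.1481  0.0408] 0.0004603805008101142
```

View pics/bg.png

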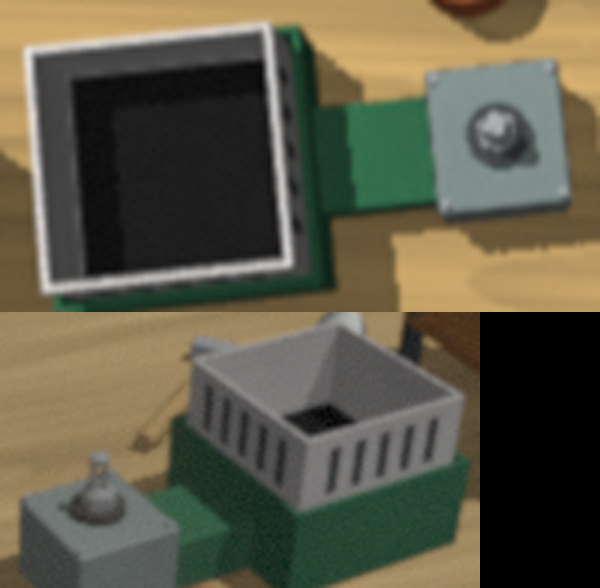

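Run:
```python
from h import *
np.set_printoptions(precision=4,suppress=True)
C={n:cap(n) for n in("scene","top")}
T,S=C["top"],C["scene"]
t=lambda u,v:((u+.5)/4-.5+172,(v+.5)/4-.5+155)
s=lambda u,v:((u+.5)/3-.5+310,(v-312+.5)/3-.5+140)
for n,a,b in [("b_front",(268,27),(306,437)),("b_left",(292,265),(193,362)),("b_right",(28,50),(462,398)),("b_back",(46,292),(340,330)),("gfront",(552,62),(80,553)),("gleft",(570,205),(20,500)),("gright",(428,72),(178,525)),("gback",(443,215),(118,470)),("shaftend",(497,127),(98,457)),("collar",(498,136),(98,505))]:
    print(n,*tri(T,t(*a),S,s(*b)))
for n in C:
    for th in ("shaft_hole","shaft_seat"):
        print(n,th,[(d["conf"],px(d["point"])) for d in models.spot_point(n,th)[:3]])
st=bot.read_state();print(st["time_s"])
# crop higher
a=cv2.resize(T["image"][168:212,272:320],None,fx=8,fy=8,interpolation=cv2.INTER_CUBIC)
b=cv2.resize(S["image"][180:232,312:372],None,fx=8,fy=8,interpolation=cv2.INTER_CUBIC)
im=np.zeros((416,384+480,3),np.uint8)[:, :]; im[:352,:384]=a; im[:,384:]=b
cv2.imwrite("pics/sh.png",im[:,:800])
```

```text
b_front [0.6777 0.2376 0.1739] 0.00027996999402990914
b_left [0.495  0.2125 0.1672] 0.0006580486616582443
b_right [0.6559 0.4232 0.1684] 0.0009563375586727576
b_back [0.4698 0.4006 0.1601] 0.0006890385982621183
gfront [0.6717 0.0176 0.0932] 0.00019544723432677314
gleft [0.5556 0.0013 0.0839] 0.0015031066514083712
gright [0.6609 0.12   0.0932] 0.0009098929476672303
gback [0.5451 0.1068 0.0894] 0.003969915219202172
shaftend [0.6083 0.0597 0.1502] 0.0004998762507068915
collar [0.609  0.0609 0.0972] 0.0008809051628578183
scene shaft_hole [(0.71, array([345.408, 191.32 ])), (0.65, array([186.304, 211.8  ])), (0.37, array([257.088, 218.6  ]))]
scene shaft_seat [(0.59, array([342.528, 202.4  ])), (0.52, array([218.112, 242.48 ]))]
top shaft_hole [(0.7, array([292.992, 187.4  ]))]
top shaft_seat [(0.78, array([297.792, 185.68 ]))]
2.5
```

View pics/sh.png

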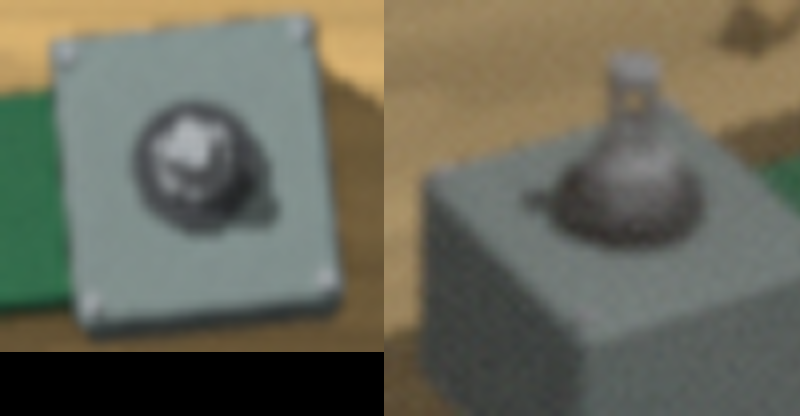

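arm_command --translation '[[0, 0, 0], [0, 0, 0], [0, 0, 0]]' --rotation '[[0, 0.14, 0], [0, 0.307, 0], [0, 0.307, 0]]' --grip '[-0.5, -0.5, -0.5]'

```text
time_s: 2.8
position: [0.1977, -0.5929, 0.2446]
tcp_rot: [[-1.0, -0.0, -0.001], [0.001, -0.0, -1.0], [0.0, -1.0, 0.0]]
force: [-0.5, 0.0, 0.1]
opening: 0.818
```

arm_command --translation '[[-0.42, 0, -0.38], [-0.85, 0, -0.75], [-0.85, 0, -0.75]]' --rotation '[[0, 0, 0], [0, 0, 0], [0, 0, 0]]' --grip '[-0.5, -0.5, -0.5]'

```text
time_s: 3.1
position: [0.269, -0.5285, 0.2444]
tcp_rot: [[-1.0, 0.001, 0.007], [-0.007, 0.004, -1.0], [-0.001, -1.0, -0.004]]
force: [-0.1, -0.8, 0.6]
opening: 0.756
```

arm_command --translation '[[-0.42, 0, -0.38], [-0.85, 0, -0.75], [-0.85, 0, -0.75]]' --rotation '[[0, 0, 0], [0, 0, 0], [0, 0, 0]]' --grip '[-0.5, -0.5, -0.5]'

```text
time_s: 3.4
position: [0.3366, -0.4692, 0.2446]
tcp_rot: [[-1.0, 0.001, 0.008], [-0.008, 0.003, -1.0], [-0.001, -1.0, -0.003]]
force: [-0.5, -0.3, 0.1]
opening: 0.753
```

arm_command --translation '[[-0.42, 0, -0.38], [-0.85, 0, -0.75], [-0.85, 0, -0.75]]' --rotation '[[0, 0, 0], [0, 0, 0], [0, 0, 0]]' --grip '[-0.5, -0.5, -0.5]'

```text
time_s: 3.7
position: [0.4043, -0.41, 0.2446]
tcp_rot: [[-1.0, 0.001, 0.007], [-0.007, 0.001, -1.0], [-0.001, -1.0, -0.001]]
force: [-0.1, -0.3, 0.1]
opening: 0.752
```

arm_command --translation '[[-0.42, 0, -0.38], [-0.85, 0, -0.75], [-0.85, 0, -0.75]]' --rotation '[[0, 0, 0], [0, 0, 0], [0, 0, 0]]' --grip '[-0.5, -0.5, -0.5]'

```text
time_s: 4.0
position: [0.4722, -0.3508, 0.2447]
tcp_rot: [[-1.0, 0.002, 0.006], [-0.006, 0.0, -1.0], [-0.002, -1.0, -0.0]]
force: [-0.9, -0.0, 0.4]
opening: 0.751
```

arm_command --translation '[[-0.42, 0, -0.38], [-0.84, 0, -0.75], [-0.84, 0, -0.75]]' --rotation '[[0, 0, 0], [0, 0, 0], [0, 0, 0]]' --grip '[-0.5, -0.5, -0.5]'

```text
time_s: 4.3
position: [0.5394, -0.2913, 0.2447]
tcp_rot: [[-1.0, 0.002, 0.006], [-0.006, -0.0, -1.0], [-0.002, -1.0, 0.0]]
force: [0.5, 0.2, -0.7]
opening: 0.752
```

arm_command --translation '[[0.025, 0.5, 0.025], [0.025, 1, 0.025], [0.025, 1, 0.025]]' --rotation '[[0, 0, 0], [0, 0, 0], [0, 0, 0]]' --grip '[-0.5, -0.5, -0.5]'

```text
time_s: 4.6
position: [0.5304, -0.2942, 0.1594]
tcp_rot: [[-1.0, -0.01, 0.0], [-0.0, 0.007, -1.0], [0.01, -1.0, -0.007]]
force: [-0.3, 0.2, -0.2]
opening: 0.745
```

arm_command --translation '[[0, 0.5, 0], [0, 1, 0], [0, 1, 0]]' --rotation '[[0, 0, 0], [0, 0, 0], [0, 0, 0]]' --grip '[-0.5, -0.5, -0.5]'

```text
time_s: 4.9
position: [0.5316, -0.2944, 0.0812]
tcp_rot: [[-1.0, -0.008, -0.0], [0.0, 0.005, -1.0], [0.008, -1.0, -0.005]]
force: [-0.7, -0.1, -0.4]
opening: 0.751
```

arm_command --translation '[[0, 0.3, 0], [0, 0.57, 0], [0, 0.57, 0], [0, 0.57, 0]]' --rotation '[[0, 0, 0], [0, 0, 0], [0, 0, 0], [0, 0, 0]]' --grip '[-0.5, -0.5, -0.5, -0.5]'

```text
time_s: 5.3
position: [0.5357, -0.2963, 0.0412]
tcp_rot: [[-1.0, 0.002, 0.0], [-0.0, -0.002, -1.0], [-0.002, -1.0, 0.002]]
force: [-0.1, -0.8, 1.1]
opening: 0.75
```

arm_command --translation '[[0, 0, 0], [0, 0, 0], [0, 0, 0], [0, 0, 0], [0, 0, 0]]' --rotation '[[0, 0, 0], [0, 0, 0], [0, 0, 0], [0, 0, 0], [0, 0, 0]]' --grip '[0.3, 0.3, 0.3, 0.3, 0.3]'

```text
time_s: 5.8
position: [0.5352, -0.295, 0.0399]
tcp_rot: [[-1.0, 0.001, 0.001], [-0.001, -0.001, -1.0], [-0.001, -1.0, 0.001]]
force: [-0.7, 0.6, 5.7]
opening: 0.51
```

arm_command --translation '[[0, -0.3, 0], [0, -0.6, 0], [0, -1, 0], [0, -1, 0]]' --rotation '[[0, 0, 0], [0, 0, 0], [0, 0, 0], [0, 0, 0]]' --grip '[0.3, 0.3, 0.3, 0.3]'

```text
time_s: 6.2
position: [0.5372, -0.2965, 0.1229]
tcp_rot: [[-1.0, 0.007, 0.001], [-0.001, -0.005, -1.0], [-0.007, -1.0, 0.005]]
force: [-0.6, 0.0, -1.6]
opening: 0.508
```

arm_command --translation '[[-0.05, -0.4, -0.3], [-0.1, -0.76, -0.65], [-0.15, -0.76, -0.97]]' --rotation '[[0, 0, 0], [0, 0, 0], [0, 0, 0]]' --grip '[0.3, 0.3, 0.3]'

```text
time_s: 6.5
position: [0.5487, -0.2175, 0.1827]
tcp_rot: [[-1.0, 0.006, -0.0], [0.0, -0.003, -1.0], [-0.006, -1.0, 0.003]]
force: [1.2, -0.5, -0.9]
opening: 0.503
```

arm_command --translation '[[-0.05, -0.4, -0.33], [-0.1, -0.76, -0.65], [-0.15, -0.76, -0.97]]' --rotation '[[0, 0, 0], [0, 0, 0], [0, 0, 0]]' --grip '[0.3, 0.3, 0.3]'

```text
time_s: 6.8
position: [0.5609, -0.1394, 0.2437]
tcp_rot: [[-1.0, 0.007, 0.0], [-0.0, -0.003, -1.0], [-0.007, -1.0, 0.003]]
force: [0.8, -1.4, -0.5]
opening: 0.509
```

arm_command --translation '[[-0.05, 0, -0.33], [-0.1, 0, -0.65], [-0.15, 0, -0.97]]' --rotation '[[0, 0, 0], [0, 0, 0], [0, 0, 0]]' --grip '[0.3, 0.3, 0.3]'

```text
time_s: 7.1
position: [0.5702, -0.0607, 0.2395]
tcp_rot: [[-1.0, -0.002, 0.0], [-0.0, 0.0, -1.0], [0.002, -1.0, -0.0]]
force: [0.0, -0.5, -1.0]
opening: 0.506
```

arm_command --translation '[[-0.05, 0, -0.33], [-0.1, 0, -0.65], [-0.15, 0, -0.97]]' --rotation '[[0, 0, 0], [0, 0, 0], [0, 0, 0]]' --grip '[0.3, 0.3, 0.3]'

```text
time_s: 7.4
position: [0.5821, 0.0168, 0.2393]
tcp_rot: [[-1.0, -0.002, 0.0], [-0.0, 0.0, -1.0], [0.002, -1.0, -0.0]]
force: [0.2, 0.3, -0.7]
opening: 0.511
```

arm_command --translation '[[-0.05, 0, -0.33], [-0.1, 0, -0.65], [-0.15, 0, -0.97]]' --rotation '[[0, 0, 0], [0, 0, 0], [0, 0, 0]]' --grip '[0.3, 0.3, 0.3]'

```text
time_s: 7.7
position: [0.5941, 0.0943, 0.2392]
tcp_rot: [[-1.0, -0.002, 0.0], [-0.0, -0.0, -1.0], [0.002, -1.0, 0.0]]
force: [0.7, -1.0, -0.4]
opening: 0.505
```

arm_command --translation '[[-0.05, 0, -0.33], [-0.1, 0, -0.65], [-0.15, 0, -0.97]]' --rotation '[[0, 0, 0], [0, 0, 0], [0, 0, 0]]' --grip '[0.3, 0.3, 0.3]'

```text
time_s: 8.0
position: [0.6061, 0.1719, 0.2391]
tcp_rot: [[-1.0, -0.002, 0.001], [-0.001, -0.0, -1.0], [0.002, -1.0, 0.0]]
force: [0.2, -0.2, -0.9]
opening: 0.509
```

arm_command --translation '[[-0.05, 0, -0.33], [-0.1, 0, -0.65], [-0.15, 0, -0.97]]' --rotation '[[0, 0, 0], [0, 0, 0], [0, 0, 0]]' --grip '[0.3, 0.3, 0.3]'

```text
time_s: 8.3
position: [0.618, 0.2494, 0.239]
tcp_rot: [[-1.0, -0.002, 0.001], [-0.001, -0.001, -1.0], [0.002, -1.0, 0.001]]
force: [-0.6, -0.5, -0.5]
opening: 0.507
```

arm_command --translation '[[-0.05, 0, -0.33], [-0.1, 0, -0.65], [-0.15, 0, -0.97], [-0.15, 0, -0.97]]' --rotation '[[0, 0, 0], [0, 0, 0], [0, 0, 0], [0, 0, 0]]' --grip '[0.3, 0.3, 0.3, 0.3]'

```text
time_s: 8.7
position: [0.6299, 0.3293, 0.2388]
tcp_rot: [[-1.0, -0.001, 0.004], [-0.004, 0.001, -1.0], [0.001, -1.0, -0.001]]
force: [0.5, -0.6, -1.5]
opening: 0.509
```

arm_command --translation '[[0, 0.35, 0], [0, 0.67, 0], [0, 0.67, 0]]' --rotation '[[0, 0, 0], [0, 0, 0], [0, 0, 0]]' --grip '[0.3, 0.3, 0.3]'

```text
time_s: 9.0
position: [0.6271, 0.3242, 0.1814]
tcp_rot: [[-1.0, -0.011, 0.0], [-0.0, -0.004, -1.0], [0.011, -1.0, 0.004]]
force: [-1.0, -1.2, -1.1]
opening: 0.509
```

arm_command --translation '[[0, 0.25, 0], [0, 0.5, 0], [0, 0.67, 0], [0, 0.67, 0], [0, 0.67, 0]]' --rotation '[[0, 0, 0], [0, 0, 0], [0, 0, 0], [0, 0, 0], [0, 0, 0]]' --grip '[0.3, 0.3, 0.3, 0.3, 0.3]'

```text
time_s: 9.5
position: [0.631, 0.3259, 0.1338]
tcp_rot: [[-1.0, 0.001, 0.0], [-0.0, 0.0, -1.0], [-0.001, -1.0, -0.0]]
force: [0.9, -1.0, -0.2]
opening: 0.506
```

arm_command --translation '[[0, 0, 0], [0, 0, 0], [0, 0, 0], [0, 0, 0]]' --rotation '[[0, 0, 0], [0, 0, 0], [0, 0, 0], [0, 0, 0]]' --grip '[-0.5, -0.5, -0.5, -0.5]'

```text
time_s: 9.9
position: [0.6309, 0.3262, 0.134]
tcp_rot: [[-1.0, 0.001, 0.0], [-0.0, 0.0, -1.0], [-0.001, -1.0, -0.0]]
force: [0.5, 0.6, -0.6]
opening: 0.728
```

arm_command --translation '[[0, -0.4, 0], [0, -1, 0], [0, -1, 0]]' --rotation '[[0, 0, 0], [0, 0, 0], [0, 0, 0]]' --grip '[-0.5, -0.5, -0.5]'

```text
time_s: 10.2
position: [0.6351, 0.3277, 0.2216]
tcp_rot: [[-1.0, 0.015, 0.001], [-0.001, 0.005, -1.0], [-0.015, -1.0, -0.005]]
force: [0.2, -0.1, 1.3]
opening: 0.749
```

arm_command --translation '[[0.2, -0.25, 0.45], [0.3, -0.35, 0.9], [0.3, -0.35, 1]]' --rotation '[[0, 0, 0], [0, 0, 0], [0, 0, 0]]' --grip '[-0.5, -0.5, -0.5]'

```text
time_s: 10.5
position: [0.6063, 0.2433, 0.2432]
tcp_rot: [[-1.0, 0.002, -0.002], [0.002, -0.001, -1.0], [-0.002, -1.0, 0.001]]
force: [1.1, 0.6, -0.0]
opening: 0.752
```

Run:
```python
from h import *
T=cap("top");S=cap("scene")
a=cv2.resize(T["image"][155:275,172:322],None,fx=3,fy=3,interpolation=cv2.INTER_CUBIC)
b=cv2.resize(S["image"][140:232,330:450],None,fx=2.5,fy=2.5,interpolation=cv2.INTER_CUBIC)
im=np.zeros((360,750,3),np.uint8); im[:360,:450]=a; im[:230,450:]=b
cv2.imwrite("pics/b1.png",im)
```

```text
(no output)
```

View pics/b1.png

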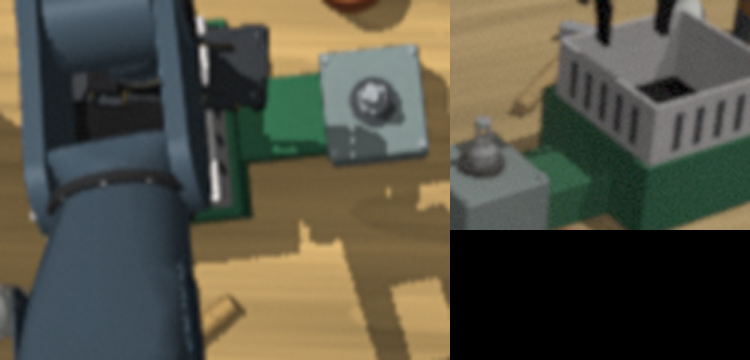

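arm_command --translation '[[0.16, 0, 0.48], [0.33, 0, 0.955], [0.33, 0, 0.955]]' --rotation '[[0, 0, 0], [0, 0, 0], [0, 0, 0]]' --grip '[-0.5, -0.5, -0.5]'

```text
time_s: 10.9
position: [0.5787, 0.1672, 0.2404]
tcp_rot: [[-1.0, -0.004, -0.002], [0.002, -0.001, -1.0], [0.004, -1.0, 0.001]]
force: [0.4, 1.1, -0.3]
opening: 0.75
```

arm_command --translation '[[0.16, 0, 0.48], [0.33, 0, 0.955], [0.33, 0, 0.955]]' --rotation '[[0, 0, 0], [0, 0, 0], [0, 0, 0]]' --grip '[-0.5, -0.5, -0.5]'

```text
time_s: 11.2
position: [0.5531, 0.0913, 0.2408]
tcp_rot: [[-1.0, -0.002, -0.003], [0.003, -0.001, -1.0], [0.002, -1.0, 0.001]]
force: [0.1, 1.2, -0.5]
opening: 0.753
```

arm_command --translation '[[0.16, 0, 0.48], [0.33, 0, 0.955], [0.33, 0, 0.955]]' --rotation '[[0, 0, 0], [0, 0, 0], [0, 0, 0]]' --grip '[-0.5, -0.5, -0.5]'

```text
time_s: 11.5
position: [0.5275, 0.0151, 0.241]
tcp_rot: [[-1.0, -0.001, -0.003], [0.003, -0.0, -1.0], [0.001, -1.0, 0.0]]
force: [0.7, 0.8, 1.0]
opening: 0.75
```

arm_command --translation '[[0.16, 0, 0.48], [0.33, 0, 0.955], [0.33, 0, 0.955]]' --rotation '[[0, 0, 0], [0, 0, 0], [0, 0, 0]]' --grip '[-0.5, -0.5, -0.5]'

```text
time_s: 11.8
position: [0.5019, -0.0614, 0.2412]
tcp_rot: [[-1.0, 0.001, -0.003], [0.003, -0.001, -1.0], [-0.001, -1.0, 0.001]]
force: [0.4, -0.8, -0.3]
opening: 0.748
```

arm_command --translation '[[0.16, 0, 0.48], [0.33, 0, 0.955], [0.33, 0, 0.955]]' --rotation '[[0, 0, 0], [0, 0, 0], [0, 0, 0]]' --grip '[-0.5, -0.5, -0.5]'

```text
time_s: 12.1
position: [0.476, -0.1381, 0.2414]
tcp_rot: [[-1.0, 0.002, -0.003], [0.003, -0.001, -1.0], [-0.002, -1.0, 0.001]]
force: [0.3, 0.7, -0.3]
opening: 0.752
```

arm_command --translation '[[0.16, 0, 0.48], [0.33, 0, 0.955], [0.33, 0, 0.955]]' --rotation '[[0, 0, 0], [0, 0, 0], [0, 0, 0]]' --grip '[-0.5, -0.5, -0.5]'

```text
time_s: 12.4
position: [0.45, -0.2148, 0.2415]
tcp_rot: [[-1.0, 0.002, -0.003], [0.003, -0.002, -1.0], [-0.002, -1.0, 0.002]]
force: [0.9, 0.7, 0.5]
opening: 0.747
```

arm_command --translation '[[0.16, 0, 0.48], [0.33, 0, 0.955], [0.33, 0, 0.955], [0.33, 0, 0.955]]' --rotation '[[0, 0, 0], [0, 0, 0], [0, 0, 0], [0, 0, 0]]' --grip '[-0.5, -0.5, -0.5, -0.5]'

```text
time_s: 12.8
position: [0.4233, -0.2877, 0.2411]
tcp_rot: [[-1.0, 0.001, -0.0], [0.0, 0.002, -1.0], [-0.001, -1.0, -0.002]]
force: [-0.1, 0.7, -0.4]
opening: 0.747
```

arm_command --translation '[[0.02, 0.5, 0.06], [0.02, 1, 0.06], [0.02, 1, 0.06]]' --rotation '[[0, 0, 0], [0, 0, 0], [0, 0, 0]]' --grip '[-0.5, -0.5, -0.5]'

```text
time_s: 13.1
position: [0.4189, -0.2886, 0.1572]
tcp_rot: [[-1.0, -0.008, 0.002], [-0.002, 0.01, -1.0], [0.008, -1.0, -0.01]]
force: [-0.8, 1.6, 0.9]
opening: 0.753
```

arm_command --translation '[[0, 0.5, 0], [0, 1, 0], [0, 1, 0], [0, 1, 0]]' --rotation '[[0, 0, 0], [0, 0, 0], [0, 0, 0], [0, 0, 0]]' --grip '[-0.5, -0.5, -0.5, -0.5]'

```text
time_s: 13.5
position: [0.4214, -0.2928, 0.0823]
tcp_rot: [[-1.0, 0.0, 0.002], [-0.002, 0.0, -1.0], [-0.0, -1.0, -0.0]]
force: [0.3, 0.3, 0.7]
opening: 0.751
```

arm_command --translation '[[0, 0.3, 0], [0, 0.54, 0], [0, 0.54, 0], [0, 0.54, 0]]' --rotation '[[0, 0, 0], [0, 0, 0], [0, 0, 0], [0, 0, 0]]' --grip '[-0.5, -0.5, -0.5, -0.5]'

```text
time_s: 13.9
position: [0.4217, -0.2944, 0.0404]
tcp_rot: [[-1.0, 0.003, 0.001], [-0.001, -0.003, -1.0], [-0.003, -1.0, 0.003]]
force: [0.9, 0.2, 0.2]
opening: 0.752
```

arm_command --translation '[[0, 0, 0], [0, 0, 0], [0, 0, 0], [0, 0, 0], [0, 0, 0]]' --rotation '[[0, 0, 0], [0, 0, 0], [0, 0, 0], [0, 0, 0], [0, 0, 0]]' --grip '[0.3, 0.3, 0.3, 0.3, 0.3]'

```text
time_s: 14.4
position: [0.4206, -0.2939, 0.0389]
tcp_rot: [[-1.0, 0.001, 0.0], [-0.0, -0.001, -1.0], [-0.001, -1.0, 0.001]]
force: [-0.8, 1.2, 6.5]
opening: 0.508
```

arm_command --translation '[[0, -0.3, 0], [0, -0.6, 0], [0, -1, 0], [0, -1, 0]]' --rotation '[[0, 0, 0], [0, 0, 0], [0, 0, 0], [0, 0, 0]]' --grip '[0.3, 0.3, 0.3, 0.3]'

```text
time_s: 14.8
position: [0.4221, -0.2953, 0.1213]
tcp_rot: [[-1.0, 0.005, 0.0], [-0.0, -0.005, -1.0], [-0.005, -1.0, 0.005]]
force: [0.3, -1.5, -0.9]
opening: 0.507
```

arm_command --translation '[[-0.08, -0.4, -0.3], [-0.16, -0.76, -0.65], [-0.24, -0.76, -0.96]]' --rotation '[[0, 0, 0], [0, 0, 0], [0, 0, 0]]' --grip '[0.3, 0.3, 0.3]'

```text
time_s: 15.1
position: [0.4411, -0.2171, 0.1813]
tcp_rot: [[-1.0, 0.005, -0.0], [0.0, -0.003, -1.0], [-0.005, -1.0, 0.003]]
force: [0.4, -0.1, -0.3]
opening: 0.507
```

arm_command --translation '[[-0.08, -0.4, -0.3], [-0.16, -0.76, -0.65], [-0.24, -0.76, -0.96]]' --rotation '[[0, 0, 0], [0, 0, 0], [0, 0, 0]]' --grip '[0.3, 0.3, 0.3]'

```text
time_s: 15.4
position: [0.4606, -0.1397, 0.2423]
tcp_rot: [[-1.0, 0.006, 0.0], [-0.0, -0.003, -1.0], [-0.006, -1.0, 0.003]]
force: [0.7, -0.1, -1.3]
opening: 0.509
```

arm_command --translation '[[-0.08, 0, -0.33], [-0.16, 0, -0.65], [-0.24, 0, -0.96]]' --rotation '[[0, 0, 0], [0, 0, 0], [0, 0, 0]]' --grip '[0.3, 0.3, 0.3]'

```text
time_s: 15.7
position: [0.4775, -0.0619, 0.2389]
tcp_rot: [[-1.0, -0.002, 0.0], [-0.0, 0.001, -1.0], [0.002, -1.0, -0.001]]
force: [0.4, 0.6, -1.0]
opening: 0.511
```

arm_command --translation '[[-0.08, 0, -0.33], [-0.16, 0, -0.65], [-0.24, 0, -0.96]]' --rotation '[[0, 0, 0], [0, 0, 0], [0, 0, 0]]' --grip '[0.3, 0.3, 0.3]'

```text
time_s: 16.0
position: [0.4966, 0.0148, 0.2387]
tcp_rot: [[-1.0, -0.002, 0.0], [-0.0, 0.0, -1.0], [0.002, -1.0, -0.0]]
force: [0.3, -0.2, -0.7]
opening: 0.507
```

arm_command --translation '[[-0.08, 0, -0.33], [-0.16, 0, -0.65], [-0.24, 0, -0.96]]' --rotation '[[0, 0, 0], [0, 0, 0], [0, 0, 0]]' --grip '[0.3, 0.3, 0.3]'

```text
time_s: 16.3
position: [0.5158, 0.0915, 0.2386]
tcp_rot: [[-1.0, -0.002, 0.0], [-0.0, 0.0, -1.0], [0.002, -1.0, -0.0]]
force: [0.3, 0.2, -0.7]
opening: 0.507
```

arm_command --translation '[[-0.08, 0, -0.33], [-0.16, 0, -0.65], [-0.24, 0, -0.96]]' --rotation '[[0, 0, 0], [0, 0, 0], [0, 0, 0]]' --grip '[0.3, 0.3, 0.3]'

```text
time_s: 16.6
position: [0.5349, 0.1683, 0.2385]
tcp_rot: [[-1.0, -0.002, 0.0], [-0.0, -0.0, -1.0], [0.002, -1.0, 0.0]]
force: [0.0, -1.4, -0.9]
opening: 0.508
```

arm_command --translation '[[-0.08, 0, -0.33], [-0.16, 0, -0.65], [-0.24, 0, -0.96]]' --rotation '[[0, 0, 0], [0, 0, 0], [0, 0, 0]]' --grip '[0.3, 0.3, 0.3]'

```text
time_s: 16.9
position: [0.5541, 0.245, 0.2383]
tcp_rot: [[-1.0, -0.002, 0.0], [-0.0, -0.001, -1.0], [0.002, -1.0, 0.001]]
force: [-0.0, -0.9, 0.2]
opening: 0.51
```

arm_command --translation '[[-0.08, 0, -0.33], [-0.16, 0, -0.65], [-0.24, 0, -0.96], [-0.24, 0, -0.96]]' --rotation '[[0, 0, 0], [0, 0, 0], [0, 0, 0], [0, 0, 0]]' --grip '[0.3, 0.3, 0.3, 0.3]'

```text
time_s: 17.3
position: [0.5738, 0.3236, 0.2381]
tcp_rot: [[-1.0, -0.001, 0.003], [-0.003, 0.001, -1.0], [0.001, -1.0, -0.001]]
force: [-0.1, -0.5, 0.3]
opening: 0.509
```

arm_command --translation '[[0, 0.35, 0.03], [0, 0.66, 0.04], [0, 0.66, 0.04]]' --rotation '[[0, 0, 0], [0, 0, 0], [0, 0, 0]]' --grip '[0.3, 0.3, 0.3]'

```text
time_s: 17.6
position: [0.5704, 0.3156, 0.1821]
tcp_rot: [[-1.0, -0.01, -0.0], [0.0, -0.004, -1.0], [0.01, -1.0, 0.004]]
force: [-1.1, 0.0, -0.6]
opening: 0.511
```

arm_command --translation '[[0, 0.25, 0], [0, 0.5, 0], [0, 0.66, 0], [0, 0.66, 0], [0, 0.66, 0]]' --rotation '[[0, 0, 0], [0, 0, 0], [0, 0, 0], [0, 0, 0], [0, 0, 0]]' --grip '[0.3, 0.3, 0.3, 0.3, 0.3]'

```text
time_s: 18.1
position: [0.5742, 0.3175, 0.1347]
tcp_rot: [[-1.0, 0.001, 0.0], [-0.0, 0.0, -1.0], [-0.001, -1.0, -0.0]]
force: [0.6, -1.0, -0.7]
opening: 0.51
```

arm_command --translation '[[0, 0, 0], [0, 0, 0], [0, 0, 0], [0, 0, 0]]' --rotation '[[0, 0, 0], [0, 0, 0], [0, 0, 0], [0, 0, 0]]' --grip '[-0.5, -0.5, -0.5, -0.5]'

```text
time_s: 18.5
position: [0.5741, 0.3178, 0.1348]
tcp_rot: [[-1.0, 0.001, 0.0], [-0.0, 0.0, -1.0], [-0.001, -1.0, -0.0]]
force: [0.0, -0.7, -0.2]
opening: 0.726
```

arm_command --translation '[[0, -0.4, 0], [0, -1, 0], [0, -1, 0]]' --rotation '[[0, 0, 0], [0, 0, 0], [0, 0, 0]]' --grip '[-0.5, -0.5, -0.5]'

```text
time_s: 18.8
position: [0.5782, 0.3193, 0.2216]
tcp_rot: [[-1.0, 0.014, 0.001], [-0.0, 0.005, -1.0], [-0.014, -1.0, -0.005]]
force: [1.2, 1.2, 0.7]
opening: 0.75
```

arm_command --translation '[[0.08, -0.3, 0.45], [0.16, -0.32, 0.98], [0.16, -0.32, 0.98]]' --rotation '[[0, 0, 0], [0, 0, 0], [0, 0, 0]]' --grip '[-0.5, -0.5, -0.5]'

```text
time_s: 19.1
position: [0.5605, 0.2354, 0.2407]
tcp_rot: [[-1.0, -0.0, -0.003], [0.003, -0.002, -1.0], [-0.0, -1.0, 0.002]]
force: [0.8, -0.2, 0.0]
opening: 0.746
```

arm_command --translation '[[0.08, 0, 0.45], [0.16, 0, 0.98], [0.16, 0, 0.98]]' --rotation '[[0, 0, 0], [0, 0, 0], [0, 0, 0]]' --grip '[-0.5, -0.5, -0.5]'

```text
time_s: 19.4
position: [0.5474, 0.1573, 0.2394]
tcp_rot: [[-1.0, -0.002, -0.004], [0.004, -0.002, -1.0], [0.002, -1.0, 0.002]]
force: [0.7, 1.0, 0.2]
opening: 0.747
```

arm_command --translation '[[0.08, 0, 0.45], [0.16, 0, 0.98], [0.16, 0, 0.98]]' --rotation '[[0, 0, 0], [0, 0, 0], [0, 0, 0]]' --grip '[-0.5, -0.5, -0.5]'

```text
time_s: 19.7
position: [0.5353, 0.0795, 0.2396]
tcp_rot: [[-1.0, -0.001, -0.004], [0.004, -0.001, -1.0], [0.001, -1.0, 0.001]]
force: [0.7, 0.4, 0.4]
opening: 0.75
```

arm_command --translation '[[0.08, 0, 0.45], [0.16, 0, 0.98], [0.16, 0, 0.98]]' --rotation '[[0, 0, 0], [0, 0, 0], [0, 0, 0]]' --grip '[-0.5, -0.5, -0.5]'

```text
time_s: 20.0
position: [0.5232, 0.0014, 0.2397]
tcp_rot: [[-1.0, 0.001, -0.004], [0.004, -0.001, -1.0], [-0.001, -1.0, 0.001]]
force: [-0.2, -0.2, -1.0]
opening: 0.752
```

arm_command --translation '[[0.08, 0, 0.45], [0.16, 0, 0.98], [0.16, 0, 0.98]]' --rotation '[[0, 0, 0], [0, 0, 0], [0, 0, 0]]' --grip '[-0.5, -0.5, -0.5]'

```text
time_s: 20.3
position: [0.511, -0.0769, 0.2399]
tcp_rot: [[-1.0, 0.002, -0.004], [0.004, -0.001, -1.0], [-0.002, -1.0, 0.001]]
force: [0.2, 0.1, -0.6]
opening: 0.747
```

arm_command --translation '[[0.08, 0, 0.45], [0.16, 0, 0.98], [0.16, 0, 0.98]]' --rotation '[[0, 0, 0], [0, 0, 0], [0, 0, 0]]' --grip '[-0.5, -0.5, -0.5]'

```text
time_s: 20.6
position: [0.4986, -0.1555, 0.2399]
tcp_rot: [[-1.0, 0.002, -0.003], [0.003, -0.002, -1.0], [-0.002, -1.0, 0.002]]
force: [0.8, 0.4, 0.6]
opening: 0.753
```

arm_command --translation '[[0.08, 0, 0.45], [0.16, 0, 0.98], [0.16, 0, 0.98]]' --rotation '[[0, 0, 0], [0, 0, 0], [0, 0, 0]]' --grip '[-0.5, -0.5, -0.5]'

```text
time_s: 20.9
position: [0.486, -0.2341, 0.24]
tcp_rot: [[-1.0, 0.003, -0.003], [0.003, -0.003, -1.0], [-0.003, -1.0, 0.002]]
force: [0.8, -0.1, -0.5]
opening: 0.75
```

arm_command --translation '[[0.08, 0, 0.45], [0.16, 0, 0.98], [0.16, 0, 0.98]]' --rotation '[[0, 0, 0], [0, 0, 0], [0, 0, 0]]' --grip '[-0.5, -0.5, -0.5]'

```text
time_s: 21.2
position: [0.4732, -0.3126, 0.2399]
tcp_rot: [[-1.0, 0.003, -0.003], [0.003, -0.003, -1.0], [-0.003, -1.0, 0.003]]
force: [-0.1, -0.1, 0.2]
opening: 0.746
```

arm_command --translation '[[0.08, 0, 0.45], [0.16, 0, 0.98], [0.16, 0, 0.98], [0.16, 0, 0.98]]' --rotation '[[0, 0, 0], [0, 0, 0], [0, 0, 0], [0, 0, 0]]' --grip '[-0.5, -0.5, -0.5, -0.5]'

```text
time_s: 21.6
position: [0.4598, -0.3863, 0.2392]
tcp_rot: [[-1.0, -0.0, 0.0], [-0.0, 0.002, -1.0], [0.0, -1.0, -0.002]]
force: [0.4, 1.6, -0.5]
opening: 0.757
```

arm_command --translation '[[-0.03, 0.5, -0.01], [-0.03, 1, -0.01], [-0.03, 1, -0.01]]' --rotation '[[0, 0, 0], [0, 0, 0], [0, 0, 0]]' --grip '[-0.5, -0.5, -0.5]'

```text
time_s: 21.9
position: [0.4593, -0.381, 0.1548]
tcp_rot: [[-1.0, -0.008, 0.002], [-0.002, 0.011, -1.0], [0.008, -1.0, -0.011]]
force: [-0.3, 1.0, -0.8]
opening: 0.751
```

arm_command --translation '[[0, 0.5, 0], [0, 1, 0], [0, 1, 0], [0, 1, 0]]' --rotation '[[0, 0, 0], [0, 0, 0], [0, 0, 0], [0, 0, 0]]' --grip '[-0.5, -0.5, -0.5, -0.5]'

```text
time_s: 22.3
position: [0.4621, -0.3864, 0.081]
tcp_rot: [[-1.0, 0.0, 0.001], [-0.001, 0.0, -1.0], [-0.0, -1.0, -0.0]]
force: [0.4, -1.3, 0.8]
opening: 0.752
```

arm_command --translation '[[0, 0.3, 0], [0, 0.51, 0], [0, 0.51, 0], [0, 0.51, 0]]' --rotation '[[0, 0, 0], [0, 0, 0], [0, 0, 0], [0, 0, 0]]' --grip '[-0.5, -0.5, -0.5, -0.5]'

```text
time_s: 22.7
position: [0.4625, -0.3882, 0.0415]
tcp_rot: [[-1.0, 0.003, 0.001], [-0.001, -0.003, -1.0], [-0.003, -1.0, 0.003]]
force: [1.0, -0.3, 0.3]
opening: 0.749
```

arm_command --translation '[[0, 0, 0], [0, 0, 0], [0, 0, 0], [0, 0, 0], [0, 0, 0]]' --rotation '[[0, 0, 0], [0, 0, 0], [0, 0, 0], [0, 0, 0], [0, 0, 0]]' --grip '[0.3, 0.3, 0.3, 0.3, 0.3]'

```text
time_s: 23.2
position: [0.4615, -0.3874, 0.0397]
tcp_rot: [[-1.0, 0.001, 0.0], [-0.0, -0.001, -1.0], [-0.001, -1.0, 0.001]]
force: [-0.3, 0.1, 5.2]
opening: 0.507
```

arm_command --translation '[[0, -0.3, 0], [0, -0.6, 0], [0, -1, 0], [0, -1, 0]]' --rotation '[[0, 0, 0], [0, 0, 0], [0, 0, 0], [0, 0, 0]]' --grip '[0.3, 0.3, 0.3, 0.3]'

```text
time_s: 23.6
position: [0.4631, -0.3894, 0.1228]
tcp_rot: [[-1.0, 0.005, 0.0], [-0.0, -0.007, -1.0], [-0.005, -1.0, 0.007]]
force: [0.5, -0.7, -0.2]
opening: 0.505
```

arm_command --translation '[[-0.02, -0.4, -0.3], [-0.05, -0.76, -0.65], [-0.08, -0.76, -0.97]]' --rotation '[[0, 0, 0], [0, 0, 0], [0, 0, 0]]' --grip '[0.3, 0.3, 0.3]'

```text
time_s: 23.9
position: [0.469, -0.3103, 0.1824]
tcp_rot: [[-1.0, 0.005, -0.0], [0.0, -0.004, -1.0], [-0.005, -1.0, 0.004]]
force: [0.0, -0.5, -0.8]
opening: 0.51
```

arm_command --translation '[[-0.02, -0.4, -0.3], [-0.05, -0.76, -0.65], [-0.08, -0.76, -0.97]]' --rotation '[[0, 0, 0], [0, 0, 0], [0, 0, 0]]' --grip '[0.3, 0.3, 0.3]'

```text
time_s: 24.2
position: [0.4756, -0.2321, 0.2433]
tcp_rot: [[-1.0, 0.005, 0.0], [-0.0, -0.004, -1.0], [-0.005, -1.0, 0.004]]
force: [1.3, 0.4, -0.4]
opening: 0.509
```

arm_command --translation '[[-0.02, 0, -0.33], [-0.05, 0, -0.65], [-0.08, 0, -0.97]]' --rotation '[[0, 0, 0], [0, 0, 0], [0, 0, 0]]' --grip '[0.3, 0.3, 0.3]'

```text
time_s: 24.5
position: [0.4798, -0.1531, 0.2397]
tcp_rot: [[-1.0, -0.001, 0.0], [-0.0, 0.001, -1.0], [0.001, -1.0, -0.001]]
force: [0.3, -0.2, -0.8]
opening: 0.511
```

arm_command --translation '[[-0.02, 0, -0.33], [-0.05, 0, -0.65], [-0.08, 0, -0.97]]' --rotation '[[0, 0, 0], [0, 0, 0], [0, 0, 0]]' --grip '[0.3, 0.3, 0.3]'

```text
time_s: 24.8
position: [0.4862, -0.0756, 0.2396]
tcp_rot: [[-1.0, -0.002, 0.0], [-0.0, 0.001, -1.0], [0.002, -1.0, -0.001]]
force: [-0.2, -0.5, -0.9]
opening: 0.509
```

arm_command --translation '[[-0.02, 0, -0.33], [-0.05, 0, -0.65], [-0.08, 0, -0.97]]' --rotation '[[0, 0, 0], [0, 0, 0], [0, 0, 0]]' --grip '[0.3, 0.3, 0.3]'

```text
time_s: 25.1
position: [0.4926, 0.0019, 0.2396]
tcp_rot: [[-1.0, -0.002, 0.0], [-0.0, 0.0, -1.0], [0.002, -1.0, -0.0]]
force: [-0.2, -0.7, -0.5]
opening: 0.509
```

arm_command --translation '[[-0.02, 0, -0.33], [-0.05, 0, -0.65], [-0.08, 0, -0.97]]' --rotation '[[0, 0, 0], [0, 0, 0], [0, 0, 0]]' --grip '[0.3, 0.3, 0.3]'

```text
time_s: 25.4
position: [0.4989, 0.0795, 0.2395]
tcp_rot: [[-1.0, -0.002, 0.0], [-0.0, 0.0, -1.0], [0.002, -1.0, -0.0]]
force: [-0.2, 0.2, -0.9]
opening: 0.509
```

arm_command --translation '[[-0.02, 0, -0.33], [-0.05, 0, -0.65], [-0.08, 0, -0.97]]' --rotation '[[0, 0, 0], [0, 0, 0], [0, 0, 0]]' --grip '[0.3, 0.3, 0.3]'

```text
time_s: 25.7
position: [0.5053, 0.157, 0.2395]
tcp_rot: [[-1.0, -0.002, 0.0], [-0.0, -0.0, -1.0], [0.002, -1.0, 0.0]]
force: [0.7, -0.2, -1.8]
opening: 0.508
```

arm_command --translation '[[-0.02, 0, -0.33], [-0.05, 0, -0.65], [-0.08, 0, -0.97]]' --rotation '[[0, 0, 0], [0, 0, 0], [0, 0, 0]]' --grip '[0.3, 0.3, 0.3]'

```text
time_s: 26.0
position: [0.5116, 0.2345, 0.2393]
tcp_rot: [[-1.0, -0.002, 0.0], [-0.0, -0.001, -1.0], [0.002, -1.0, 0.001]]
force: [0.1, -0.8, -0.7]
opening: 0.508
```

arm_command --translation '[[-0.02, 0, -0.33], [-0.05, 0, -0.65], [-0.08, 0, -0.97], [-0.08, 0, -0.97]]' --rotation '[[0, 0, 0], [0, 0, 0], [0, 0, 0], [0, 0, 0]]' --grip '[0.3, 0.3, 0.3, 0.3]'

```text
time_s: 26.4
position: [0.5183, 0.3138, 0.2393]
tcp_rot: [[-1.0, -0.001, 0.003], [-0.003, 0.001, -1.0], [0.001, -1.0, -0.001]]
force: [-0.2, -0.9, -0.8]
opening: 0.509
```

arm_command --translation '[[0, 0.35, 0.03], [0, 0.66, 0.04], [0, 0.66, 0.04]]' --rotation '[[0, 0, 0], [0, 0, 0], [0, 0, 0]]' --grip '[0.3, 0.3, 0.3]'

```text
time_s: 26.7
position: [0.5155, 0.306, 0.1836]
tcp_rot: [[-1.0, -0.009, -0.0], [0.0, -0.004, -1.0], [0.009, -1.0, 0.004]]
force: [-1.5, -1.8, -1.2]
opening: 0.506
```

arm_command --translation '[[0, 0.25, 0], [0, 0.5, 0], [0, 0.66, 0], [0, 0.66, 0], [0, 0.66, 0]]' --rotation '[[0, 0, 0], [0, 0, 0], [0, 0, 0], [0, 0, 0], [0, 0, 0]]' --grip '[0.3, 0.3, 0.3, 0.3, 0.3]'

```text
time_s: 27.2
position: [0.519, 0.3079, 0.1355]
tcp_rot: [[-1.0, 0.001, 0.0], [-0.0, 0.0, -1.0], [-0.001, -1.0, -0.0]]
force: [0.4, -0.4, 0.1]
opening: 0.51
```

arm_command --translation '[[0, 0, 0], [0, 0, 0], [0, 0, 0], [0, 0, 0]]' --rotation '[[0, 0, 0], [0, 0, 0], [0, 0, 0], [0, 0, 0]]' --grip '[-0.5, -0.5, -0.5, -0.5]'

```text
time_s: 27.6
position: [0.5188, 0.3082, 0.1355]
tcp_rot: [[-1.0, 0.001, 0.0], [-0.0, 0.0, -1.0], [-0.001, -1.0, -0.0]]
force: [-0.7, 0.5, 0.1]
opening: 0.728
```

arm_command --translation '[[0, -0.4, 0], [0, -1, 0], [0, -1, 0]]' --rotation '[[0, 0, 0], [0, 0, 0], [0, 0, 0]]' --grip '[-0.5, -0.5, -0.5]'

```text
time_s: 27.9
position: [0.5227, 0.3097, 0.2216]
tcp_rot: [[-1.0, 0.013, 0.001], [-0.001, 0.005, -1.0], [-0.013, -1.0, -0.005]]
force: [0.2, -0.5, 1.6]
opening: 0.751
```

arm_command --translation '[[0.06, -0.3, 0.45], [0.12, -0.32, 0.95], [0.12, -0.32, 0.95]]' --rotation '[[0, 0, 0], [0, 0, 0], [0, 0, 0]]' --grip '[-0.5, -0.5, -0.5]'

```text
time_s: 28.2
position: [0.5083, 0.2286, 0.2412]
tcp_rot: [[-1.0, -0.0, -0.003], [0.003, -0.002, -1.0], [0.0, -1.0, 0.002]]
force: [0.1, -0.0, -0.5]
opening: 0.75
```

arm_command --translation '[[0.06, 0, 0.45], [0.12, 0, 0.95]]' --rotation '[[0, 0, 0], [0, 0, 0]]' --grip '[-0.5, -0.5]'

```text
time_s: 28.4
position: [0.4994, 0.1562, 0.2403]
tcp_rot: [[-1.0, 0.001, 0.003], [-0.003, 0.0, -1.0], [-0.001, -1.0, -0.0]]
force: [0.3, -0.8, 0.3]
opening: 0.754
```

arm_command --translation '[[0.06, 0, 0.45], [0.12, 0, 0.95]]' --rotation '[[0, 0, 0], [0, 0, 0]]' --grip '[-0.5, -0.5]'

```text
time_s: 28.6
position: [0.4896, 0.0795, 0.2402]
tcp_rot: [[-1.0, 0.0, 0.001], [-0.001, 0.0, -1.0], [-0.0, -1.0, -0.0]]
force: [-0.0, -0.2, 0.3]
opening: 0.746
```

arm_command --translation '[[0.06, 0, 0.45], [0.12, 0, 0.95]]' --rotation '[[0, 0, 0], [0, 0, 0]]' --grip '[-0.5, -0.5]'

```text
time_s: 28.8
position: [0.4801, 0.0033, 0.2403]
tcp_rot: [[-1.0, 0.0, 0.001], [-0.001, 0.001, -1.0], [-0.0, -1.0, -0.001]]
force: [0.7, -1.1, 0.2]
opening: 0.75
```

arm_command --translation '[[0.06, 0, 0.45], [0.12, 0, 0.95]]' --rotation '[[0, 0, 0], [0, 0, 0]]' --grip '[-0.5, -0.5]'

```text
time_s: 29.0
position: [0.4706, -0.0727, 0.2403]
tcp_rot: [[-1.0, 0.0, 0.001], [-0.001, 0.001, -1.0], [-0.0, -1.0, -0.001]]
force: [0.2, 0.3, 0.2]
opening: 0.751
```

arm_command --translation '[[0.06, 0, 0.45], [0.12, 0, 0.95]]' --rotation '[[0, 0, 0], [0, 0, 0]]' --grip '[-0.5, -0.5]'

```text
time_s: 29.2
position: [0.461, -0.1488, 0.2403]
tcp_rot: [[-1.0, 0.0, 0.001], [-0.001, 0.001, -1.0], [-0.0, -1.0, -0.001]]
force: [0.1, 0.2, -0.5]
opening: 0.75
```

arm_command --translation '[[0.06, 0, 0.45], [0.12, 0, 0.95]]' --rotation '[[0, 0, 0], [0, 0, 0]]' --grip '[-0.5, -0.5]'

```text
time_s: 29.4
position: [0.4515, -0.2248, 0.2402]
tcp_rot: [[-1.0, -0.0, 0.001], [-0.001, 0.001, -1.0], [0.0, -1.0, -0.001]]
force: [0.5, -0.4, 1.2]
opening: 0.75
```

arm_command --translation '[[0.06, 0, 0.45], [0.12, 0, 0.95]]' --rotation '[[0, 0, 0], [0, 0, 0]]' --grip '[-0.5, -0.5]'

```text
time_s: 29.6
position: [0.4419, -0.3008, 0.2401]
tcp_rot: [[-1.0, -0.0, 0.0], [-0.0, 0.001, -1.0], [0.0, -1.0, -0.001]]
force: [0.9, -0.1, 0.4]
opening: 0.752
```

arm_command --translation '[[0.06, 0, 0.45], [0.12, 0, 0.95]]' --rotation '[[0, 0, 0], [0, 0, 0]]' --grip '[-0.5, -0.5]'

```text
time_s: 29.8
position: [0.4324, -0.3768, 0.24]
tcp_rot: [[-1.0, -0.0, 0.0], [-0.0, 0.001, -1.0], [0.0, -1.0, -0.001]]
force: [0.7, 0.5, 0.1]
opening: 0.747
```

arm_command --translation '[[0.06, 0, 0.45], [0.12, 0, 0.95], [0.12, 0, 0.95]]' --rotation '[[0, 0, 0], [0, 0, 0], [0, 0, 0]]' --grip '[-0.5, -0.5, -0.5]'

```text
time_s: 30.1
position: [0.4227, -0.4576, 0.24]
tcp_rot: [[-1.0, 0.002, -0.004], [0.004, -0.004, -1.0], [-0.002, -1.0, 0.004]]
force: [-0.3, 0.4, 0.8]
opening: 0.754
```

Run:
```python
from h import *
T=cap("top");S=cap("scene")
cv2.imwrite("pics/T2raw.png",T["image"]);cv2.imwrite("pics/S2raw.png",S["image"])
a=cv2.resize(T["image"][155:275,172:432],None,fx=3,fy=3,interpolation=cv2.INTER_CUBIC)
b=cv2.resize(S["image"][135:260,230:470],None,fx=1.8,fy=1.8,interpolation=cv2.INTER_CUBIC)
im=np.zeros((590,780,3),np.uint8); im[:360]=a; im[360:360+b.shape[0],:b.shape[1]]=b
cv2.imwrite("pics/b2.png",im)
```

```text
(no output)
```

View pics/b2.png

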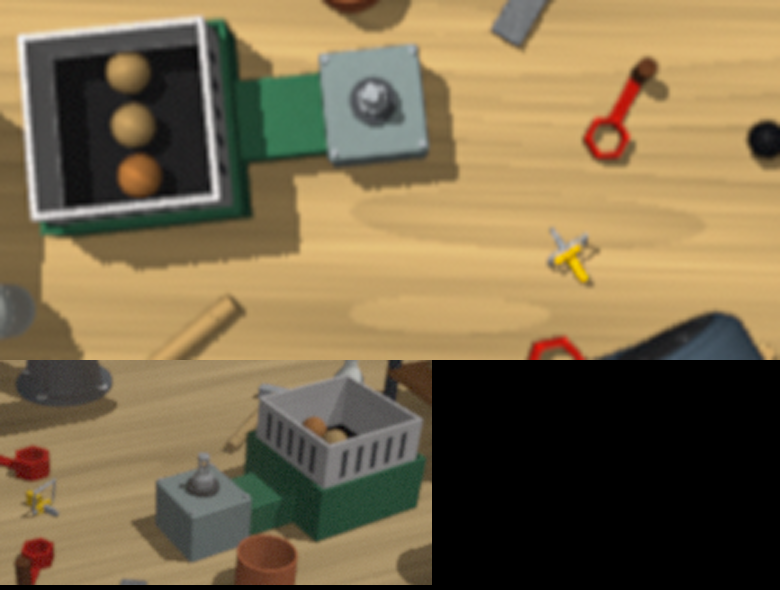

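```bash
cat > fit.py <<'E'
from h import *
from scipy.optimize import minimize
U=8
def red(im):
    b,g,r=[im[...,i].astype(float) for i in range(3)]
    return np.clip((r-np.maximum(g,b)*1.25-15)/60,0,1)
def hexa(R0,z): 
    a=np.deg2rad(np.arange(0,360,60)); return np.c_[R0*np.cos(a),R0*np.sin(a),np.full(6,z)]
def render(c,box,pose,z0):
    x,y,yaw=pose; cs,sn=np.cos(yaw),np.sin(yaw); M=np.array([[cs,-sn,0],[sn,cs,0],[0,0,1]])
    l,t,r,b=box
    P=lambda q:(((proj(c,q@M.T+[x,y,z0])-[l,t]+.5)*U-.5)*16).round().astype(np.int32)
    m=np.zeros(((b-t)*U,(r-l)*U),np.uint8)
    ro,ri=.023/np.cos(np.pi/6),.0162/np.cos(np.pi/6)
    hull=cv2.convexHull(P(np.r_[hexa(ro,0),hexa(ro,.028)])); cv2.fillConvexPoly(m,hull,255,shift=4)
    h1=np.zeros_like(m);h2=np.zeros_like(m)
    cv2.fillConvexPoly(h1,P(hexa(ri,0)),255,shift=4);cv2.fillConvexPoly(h2,P(hexa(ri,.028)),255,shift=4)
    m[(h1>0)&(h2>0)]=0
    arm=np.array([[u,v,w] for u in(.02,.075) for v in(-.009,.009) for w in(0,.008)])
    cv2.fillConvexPoly(m,cv2.convexHull(P(arm)),255,shift=4)
    return cv2.GaussianBlur(cv2.resize(m,(r-l,b-t),interpolation=cv2.INTER_AREA).astype(float)/255,(0,0),.6)
def fit(cs,p0,z0=0,rad=12):
    boxes=[]
    for c in cs:
        q=proj(c,[[p0[0]+.035*np.cos(p0[2]),p0[1]+.035*np.sin(p0[2]),z0+.01]])[0].round().astype(int); boxes.append((q[0]-26,q[1]-26,q[0]+26,q[1]+26))
    obs=[red(c["image"][b[1]:b[3],b[0]:b[2]]) for c,b in zip(cs,boxes)]
    f=lambda p:sum(((render(c,b,(p[0]/100,p[1]/100,p[2]/3),z0)-o)**2).sum() for c,b,o in zip(cs,boxes,obs))
    r=minimize(f,[p0[0]*100,p0[1]*100,p0[2]*3],method="Nelder-Mead",options=dict(initial_simplex=[[p0[0]*100+a,p0[1]*100+b,p0[2]*3+d] for a,b,d in((0,0,0),(.5,0,0),(0,.5,0),(0,0,.3))],xatol=1e-3,fatol=1e-3))
    return r.x/[100,100,3],r.fun,sum((o**2).sum() for o in obs)
if __name__=="__main__":
    T,S=cap("top"),cap("scene")
    for cs in([T,S],[T],[S]):
        p,a,b=fit(cs,(.5836,-.204,np.deg2rad(-26))); print(p[:2].round(4),np.rad2deg(p[2]).round(2),a,b)
E
python3 fit.py
```

```text
[ 0.5863 -0.2067] -26.02 102.84427115308324 422.4783854166667
[ 0.5869 -0.2072] -25.95 7.959160499125852 171.03197916666664
[ 0.5825 -0.2046] -18.77 81.3343421825436 251.44640625000002
```

arm_command --translation '[[-0.25, 0, -0.4], [-0.508, 0, -0.79]]' --rotation '[[0, 0, 0], [0, 0, 0]]' --grip '[-0.6, -0.6]'

```text
time_s: 30.5
position: [0.4636, -0.387, 0.2404]
tcp_rot: [[-1.0, -0.0, -0.001], [0.001, 0.001, -1.0], [0.0, -1.0, -0.001]]
force: [0.3, 0.6, -0.6]
opening: 0.788
```

arm_command --translation '[[-0.25, 0, -0.4], [-0.508, 0, -0.79]]' --rotation '[[0, 0, 0], [0, 0, 0]]' --grip '[-0.6, -0.6]'

```text
time_s: 30.7
position: [0.5047, -0.3223, 0.2406]
tcp_rot: [[-1.0, -0.0, 0.002], [-0.002, 0.001, -1.0], [0.0, -1.0, -0.001]]
force: [0.6, -0.4, 0.1]
opening: 0.799
```

arm_command --translation '[[-0.25, 0, -0.4], [-0.508, 0, -0.79]]' --rotation '[[0, 0, 0], [0, 0, 0]]' --grip '[-0.6, -0.6]'

```text
time_s: 30.9
position: [0.5451, -0.2589, 0.2407]
tcp_rot: [[-1.0, -0.0, 0.002], [-0.002, 0.001, -1.0], [0.0, -1.0, -0.001]]
force: [0.7, -0.3, 0.2]
opening: 0.798
```

arm_command --translation '[[-0.25, 0, -0.4], [-0.508, 0, -0.79], [-0.508, 0, -0.79]]' --rotation '[[0, 0, 0], [0, 0, 0], [0, 0, 0]]' --grip '[-0.6, -0.6, -0.6]'

```text
time_s: 31.2
position: [0.5869, -0.193, 0.2407]
tcp_rot: [[-1.0, 0.001, 0.008], [-0.008, 0.002, -1.0], [-0.001, -1.0, -0.002]]
force: [-0.0, -0.5, 0.4]
opening: 0.799
```

arm_command --translation '[[0, 0, 0], [0, 0, 0], [0, 0, 0], [0, 0, 0], [0, 0, 0]]' --rotation '[[0, 0.14, 0], [0, 0.28, 0], [0, 0.42, 0], [0, 0.433, 0], [0, 0.433, 0]]' --grip '[-0.6, -0.6, -0.6, -0.6, -0.6]'

```text
time_s: 31.7
position: [0.5849, -0.1987, 0.2406]
tcp_rot: [[-0.9, -0.0, -0.435], [0.435, 0.0, -0.9], [0.0, -1.0, 0.0]]
force: [-0.9, 0.7, -0.0]
opening: 0.8
```

arm_command --translation '[[-0.04, 0.5, 0.08], [-0.04, 1, 0.08], [-0.04, 1, 0.08]]' --rotation '[[0, 0, 0], [0, 0, 0], [0, 0, 0]]' --grip '[-0.6, -0.6, -0.6]'

```text
time_s: 32.0
position: [0.5813, -0.2043, 0.1554]
tcp_rot: [[-0.9, -0.011, -0.436], [0.436, 0.006, -0.9], [0.013, -1.0, -0.001]]
force: [-0.8, 0.4, 0.0]
opening: 0.8
```

arm_command --translation '[[0, 0.5, 0], [0, 1, 0], [0, 1, 0], [0, 1, 0]]' --rotation '[[0, 0, 0], [0, 0, 0], [0, 0, 0], [0, 0, 0]]' --grip '[-0.6, -0.6, -0.6, -0.6]'

```text
time_s: 32.4
position: [0.586, -0.2065, 0.0817]
tcp_rot: [[-0.899, 0.0, -0.437], [0.437, -0.0, -0.899], [-0.0, -1.0, -0.0]]
force: [0.1, -0.1, 0.4]
opening: 0.798
```

arm_command --translation '[[0, 0.3, 0], [0, 0.5, 0], [0, 0.64, 0], [0, 0.64, 0], [0, 0.64, 0]]' --rotation '[[0, 0, 0], [0, 0, 0], [0, 0, 0], [0, 0, 0], [0, 0, 0]]' --grip '[-0.6, -0.6, -0.6, -0.6, -0.6]'

```text
time_s: 32.9
position: [0.5858, -0.2065, 0.03]
tcp_rot: [[-0.899, 0.001, -0.438], [0.438, -0.0, -0.899], [-0.001, -1.0, 0.0]]
force: [0.7, -0.1, 0.1]
opening: 0.799
```

arm_command --translation '[[0, 0, 0], [0, 0, 0], [0, 0, 0], [0, 0, 0], [0, 0, 0]]' --rotation '[[0, 0, 0], [0, 0, 0], [0, 0, 0], [0, 0, 0], [0, 0, 0]]' --grip '[0.3, 0.3, 0.3, 0.3, 0.3]'

```text
time_s: 33.4
position: [0.5856, -0.206, 0.0298]
tcp_rot: [[-0.899, 0.0, -0.438], [0.438, 0.0, -0.899], [-0.0, -1.0, -0.001]]
force: [0.0, 0.7, 3.6]
opening: 0.533
```

arm_command --translation '[[0, -0.2, 0], [0, -0.5, 0], [0, -0.75, 0], [0, -0.75, 0]]' --rotation '[[0, 0, 0], [0, 0, 0], [0, 0, 0], [0, 0, 0]]' --grip '[0.3, 0.3, 0.3, 0.3]'

```text
time_s: 33.8
position: [0.587, -0.2073, 0.0922]
tcp_rot: [[-0.899, 0.005, -0.438], [0.438, -0.003, -0.899], [-0.006, -1.0, 0.001]]
force: [1.6, 0.2, -4.3]
opening: 0.528
```

arm_command --translation '[[0, -0.4, 0], [0, -0.75, 0], [0, -0.75, 0]]' --rotation '[[0, 0, 0], [0, 0, 0], [0, 0, 0]]' --grip '[0.3, 0.3, 0.3]'

```text
time_s: 34.1
position: [0.5874, -0.2075, 0.1522]
tcp_rot: [[-0.899, 0.006, -0.438], [0.438, -0.004, -0.899], [-0.007, -1.0, 0.001]]
force: [1.2, -0.8, -5.5]
opening: 0.534
```

arm_command --translation '[[0, -0.4, 0], [0, -0.75, 0], [0, -0.75, 0]]' --rotation '[[0, 0, 0], [0, 0, 0], [0, 0, 0]]' --grip '[0.3, 0.3, 0.3]'

```text
time_s: 34.4
position: [0.5871, -0.2073, 0.2112]
tcp_rot: [[-0.899, 0.005, -0.438], [0.438, -0.003, -0.899], [-0.006, -1.0, 0.001]]
force: [0.3, -0.9, -4.6]
opening: 0.527
```

arm_command --translation '[[0.1, 0, -0.25], [0.2, 0, -0.5], [0.3, 0, -0.78]]' --rotation '[[0, 0, 0], [0, 0, 0], [0, 0, 0]]' --grip '[0.3, 0.3, 0.3]'

```text
time_s: 34.7
position: [0.5893, -0.1388, 0.2058]
tcp_rot: [[-0.899, -0.005, -0.439], [0.439, 0.002, -0.899], [0.006, -1.0, 0.0]]
force: [0.3, 0.8, -5.3]
opening: 0.534
```

arm_command --translation '[[0.1, 0, -0.25], [0.2, 0, -0.5], [0.3, 0, -0.78]]' --rotation '[[0, 0, 0], [0, 0, 0], [0, 0, 0]]' --grip '[0.3, 0.3, 0.3]'

```text
time_s: 35.0
position: [0.5951, -0.072, 0.2058]
tcp_rot: [[-0.899, -0.006, -0.438], [0.438, 0.001, -0.899], [0.006, -1.0, 0.001]]
force: [0.7, -0.6, -5.1]
opening: 0.533
```

arm_command --translation '[[0.1, 0, -0.25], [0.2, 0, -0.5], [0.3, 0, -0.78]]' --rotation '[[0, 0, 0], [0, 0, 0], [0, 0, 0]]' --grip '[0.3, 0.3, 0.3]'

```text
time_s: 35.3
position: [0.6007, -0.0056, 0.2057]
tcp_rot: [[-0.899, -0.006, -0.438], [0.438, 0.001, -0.899], [0.006, -1.0, 0.002]]
force: [-0.7, 0.3, -4.5]
opening: 0.527
```

arm_command --translation '[[0.1, 0, -0.25], [0.2, 0, -0.5], [0.3, 0, -0.78], [0.3, 0, -0.78]]' --rotation '[[0, 0, 0], [0, 0, 0], [0, 0, 0], [0, 0, 0]]' --grip '[0.3, 0.3, 0.3, 0.3]'

```text
time_s: 35.7
position: [0.6065, 0.0633, 0.2058]
tcp_rot: [[-0.9, -0.005, -0.435], [0.435, 0.002, -0.9], [0.006, -1.0, 0.0]]
force: [0.3, 0.3, -4.7]
opening: 0.53
```

arm_command --translation '[[0, 0, 0], [0, 0, 0], [0, 0, 0], [0, 0, 0], [0, 0, 0]]' --rotation '[[0, -0.13, 0], [0, -0.26, 0], [0, -0.39, 0], [0, -0.505, 0], [0, -0.505, 0]]' --grip '[0.3, 0.3, 0.3, 0.3, 0.3]'

```text
time_s: 36.2
position: [0.6069, 0.0596, 0.2066]
tcp_rot: [[-0.997, -0.005, 0.075], [-0.075, -0.0, -0.997], [0.005, -1.0, -0.0]]
force: [0.4, 0.7, -4.6]
opening: 0.534
```

arm_command --translation '[[0, 0, 0], [0, 0, 0], [0, 0, 0], [0, 0, 0], [0, 0, 0]]' --rotation '[[0, -0.13, 0], [0, -0.26, 0], [0, -0.39, 0], [0, -0.505, 0], [0, -0.505, 0]]' --grip '[0.3, 0.3, 0.3, 0.3, 0.3]'

```text
time_s: 36.7
position: [0.6075, 0.0598, 0.2077]
tcp_rot: [[-0.824, -0.003, 0.566], [-0.566, -0.0, -0.824], [0.002, -1.0, -0.002]]
force: [-0.5, 0.5, -5.3]
opening: 0.528
```

arm_command --translation '[[0, 0, 0], [0, 0, 0], [0, 0, 0], [0, 0, 0], [0, 0, 0]]' --rotation '[[0, -0.13, 0], [0, -0.26, 0], [0, -0.39, 0], [0, -0.505, 0], [0, -0.505, 0]]' --grip '[0.3, 0.3, 0.3, 0.3, 0.3]'

```text
time_s: 37.2
position: [0.6079, 0.0599, 0.2083]
tcp_rot: [[-0.427, -0.002, 0.904], [-0.904, -0.0, -0.427], [0.001, -1.0, -0.001]]
force: [0.3, 0.3, -4.9]
opening: 0.534
```

Run:
```python
from h import *
print(bot.read_state()["position"],bot.read_state()["tcp_rot"].round(3).tolist())
T=cap("top");S=cap("scene")
a=cv2.resize(T["image"][150:240,260:350],None,fx=4,fy=4,interpolation=cv2.INTER_CUBIC)
b=cv2.resize(S["image"][150:240,310:410],None,fx=4,fy=4,interpolation=cv2.INTER_CUBIC)
cv2.imwrite("pics/h3.png",np.hstack([a,b]))
```

```text
[0.6078585  0.05985228 0.20834603] [[-0.427, -0.002, 0.904], [-0.904, -0.0, -0.427], [0.001, -1.0, -0.001]]
```

View pics/h3.png

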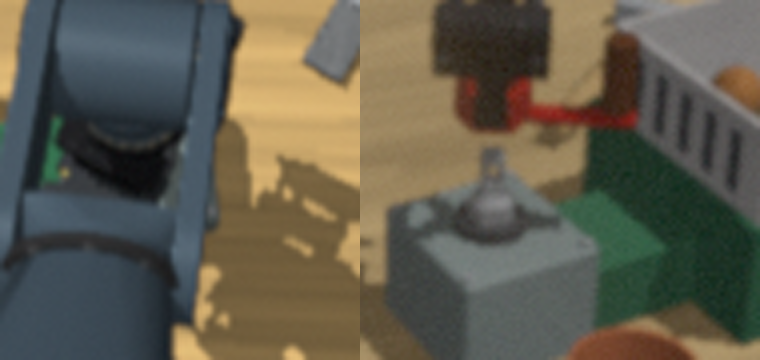

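Run:
```python
from h import *
np.set_printoptions(precision=4,suppress=True,linewidth=200)
S=cap("scene")
e=np.array([np.cos(np.deg2rad(64.7)),np.sin(np.deg2rad(64.7)),0]); 
c=np.array([.6079,.0599,0])
print("hub corners pred",proj(S,[c-.02656*e+[0,0,.1785],c+.02656*e+[0,0,.1785],c-.02656*e+[0,0,.2065],c+.02656*e+[0,0,.2065]]))
sh=np.array([.6085,.0605,0])
print("collar pred",proj(S,[sh-.026*e+[0,0,.1],sh+.026*e+[0,0,.1],sh+[0,0,.1],sh+[0,0,.152],sh-.008*e+[0,0,.145],sh+.008*e+[0,0,.145]]))
b,g,r=[S["image"][...,i].astype(int) for i in range(3)]
for row in range(168,184): print(row,"r-g",(r-g)[row,330:350])
gr=cv2.cvtColor(S["image"],cv2.COLOR_BGR2GRAY)
for row in range(184,212): print(row,gr[row,328:356])
```

```text
hub corners pred [[332.8655 178.7114]
 [352.1153 179.5714]
 [333.0898 169.829 ]
 [352.5524 170.6754]]
collar pred [[332.7334 202.6907]
 [351.021  203.566 ]
 [341.8661 203.1278]
 [342.4547 187.4429]
 [339.5129 189.4591]
 [345.2375 189.7227]]
168 r-g [15 14 15 13 13 14 14 14 14 12  7 10  7  6  7  5  6  6 11 15]
169 r-g [20 20 19 21 26 28 34 34 28 17  8  8 12  6  9  8 12 18 24 32]
170 r-g [21 23 23 27 30 35 43 52 41 24 11 10  9  8  8 10 13 26 39 58]
171 r-g [21 22 23 26 35 40 47 51 41 25  8  8  6  4  2 10 21 40 61 75]
172 r-g [20 22 22 28 32 39 39 46 40 25 10  9  7  9 10 11 29 57 75 83]
173 r-g [21 21 24 28 35 38 39 40 37 20 11  9  7  7  6 12 42 73 83 86]
174 r-g [22 20 21 26 33 39 38 36 31 17 10  8  9  5 11 13 34 64 75 75]
175 r-g [21 23 24 27 36 36 40 35 30 16 12  9  8  6  6  9 26 54 67 73]
176 r-g [19 23 22 27 36 44 37 39 26 12  9  7  9  6  7 12 21 51 66 74]
177 r-g [24 23 23 27 34 39 41 32 27 13 12  6  6  5 10 13 26 51 66 72]
178 r-g [23 22 23 28 33 41 39 36 31 14 12  5  8  9  9  8 29 52 68 70]
179 r-g [23 20 20 26 27 36 38 35 23 11  9  9 12  8 10 11 29 52 64 69]
180 r-g [21 23 21 2
[... 2780 characters left out ...]
2 68 67 67 69 71 72]
206 [73 72 70 72 64 62 58 60 60 61 57 69 79 86 89 88 85 85 81 72 73 71 67 67 72 75 74 75]
207 [ 75  77  80  76  74  69  56  56  57  57  60  66  67  74  75  73  77  74  70  70  64  62  68  81  90  95  98 102]
208 [ 89  96  97  97  98  82  67  61  50  50  56  59  60  61  63  65  67  64  64  60  59  65  80  99 110 115 115 114]
209 [108 113 114 118 115 107  94  79  65  56  59  56  50  56  57  58  58  62  66  61  64  80  96 111 119 115 117 117]
210 [114 120 119 120 120 116 115 104  94  90  84  71  64  61  64  59  66  72  75  82  90  99 113 119 119 118 116 120]
211 [120 122 121 121 122 121 123 119 116 114 106  99  94  92  88  93  93  96  97 103 111 114 119 119 118 121 123 120]
```

Run:
```python
from h import *
np.set_printoptions(precision=3,suppress=True,linewidth=200)
S=cap("scene")
az=np.deg2rad(-24.5); v=np.array([np.cos(az),np.sin(az),0]); c=np.array([.6079,.0599,0]); sh=np.array([.6085,.0605,0])
print("collar front bottom z.09/.1:",proj(S,[sh+.026*v+[0,0,.09],sh+.026*v+[0,0,.1]]), "end back/front",proj(S,[sh-.008*v+[0,0,.152],sh+.008*v+[0,0,.152]]))
print("slot centre front/back",proj(S,[sh+.008*v+[0,0,.1365],sh-.008*v+[0,0,.1365]]))
b,g,r=[S["image"][...,i].astype(int) for i in range(3)]
print((r-g)[168:186,344:362])
print("col 341-343 gray rows 205-218",cv2.cvtColor(S["image"],cv2.COLOR_BGR2GRAY)[205:218,340:345].mean(1))
print("hub bottom front",proj(S,[c+.023*v+[0,0,.1785]]), r[176:190,337:347].mean(1)-g[176:190,337:347].mean(1))
```

```text
collar front bottom z.09/.1: [[341.535 211.121]
 [341.646 208.147]] end back/front [[342.519 185.978]
 [342.389 188.922]]
slot centre front/back [[342.211 193.678]
 [342.342 190.704]]
[[  6   6   3   9   9  17  16  19  14  10   9   9  14  18  20  21  23  23]
 [  9   6   7  17  24  37  48  51  42  25  18  13  15  19  20  23  22  21]
 [  8  11  12  29  40  59  81  77  60  34  21  19  19  20  22  22  23  21]
 [  8   9  15  44  64  78  87  88  66  36  23  21  22  22  22  21  21  21]
 [  9  13  34  66  83  87  91  82  59  32  24  22  21  24  24  23  23  23]
 [  9   8  38  76  87  87  79  80  53  31  23  22  23  23  23  23  22  22]
 [  3   9  36  63  79  77  71  74  55  32  25  24  25  25  25  24  24  26]
 [ 10  10  30  55  67  73  68  71  63  46  39  40  38  41  39  35  31  29]
 [  7  11  23  49  64  72  70  70  77  74  69  74  71  72  65  62  54  40]
 [  7   7  24  48  66  72  69  71  84  92  96 100  97  96  91  88  84  68]
 [  5  11  28  54  63  74  69  70  79  89  93  96  98  97  98 104 100  84]
 [  8   8  25  56  64  74  64  55  62  67  76  79  82  83  87  86  88  86]
 [  8  10  34  52  63  66  52  37  35  41  44  49  49  56  56  57  58  58]
 [ 16  19  32  52  62  49  39  27  23  26  27  29  29  28  30  31  33  37]
 [ 32  30  37  47  45  36  27  23  22  21  20  19  19  19  20  22  21  22]
 [ 29  28  31  33  31  26  21  20  21  19  19  16  16  16  17  19  19  21]
 [ 23  22  22  21  22  22  22  20  19  19  15  18  18  17  16  20  17  18]
 [ 20  22  21  22  23  21  21  20  20  21  16  15  15  16  16  17  18  18]]
col 341-343 gray rows 205-218 [ 95.   83.8  72.4  62.6  54.6  62.8  91.4 115.2 120.6 121.8 122.2 123.8 123. ]
hub bottom front [[342.287 183.356]] [14.7 13.8 15.1 15.5 16.8 22.  29.9 28.  22.  20.8 17.9 13.3 10.9 10.1]
```

arm_command --translation '[[0, 0.25, 0], [0, 0.5, 0], [0, 0.68, 0], [0, 0.68, 0], [0, 0.68, 0]]' --rotation '[[0, 0, 0], [0, 0, 0], [0, 0, 0], [0, 0, 0], [0, 0, 0]]' --grip '[0.3, 0.3, 0.3, 0.3, 0.3]'

```text
time_s: 37.9
position: [0.6086, 0.0601, 0.1549]
tcp_rot: [[-0.424, -0.0, 0.906], [-0.906, 0.0, -0.424], [0.0, -1.0, -0.0]]
force: [-0.3, -0.9, -5.2]
opening: 0.528
```

arm_command --translation '[[0, 0.03, 0], [0, 0.06, 0], [0, 0.1, 0], [0, 0.1, 0]]' --rotation '[[0, 0, 0], [0, 0, 0], [0, 0, 0], [0, 0, 0]]' --grip '[0.3, 0.3, 0.3, 0.3]'

```text
time_s: 38.3
position: [0.6081, 0.0601, 0.1468]
tcp_rot: [[-0.424, -0.001, 0.906], [-0.906, 0.0, -0.424], [0.0, -1.0, -0.001]]
force: [0.2, 0.2, -3.9]
opening: 0.529
```

arm_command --translation '[[0, 0.03, 0], [0, 0.05, 0], [0, 0.05, 0], [0, 0.05, 0]]' --rotation '[[0, 0, 0], [0, 0, 0], [0, 0, 0], [0, 0, 0]]' --grip '[0.3, 0.3, 0.3, 0.3]'

```text
time_s: 38.7
position: [0.6086, 0.0601, 0.1435]
tcp_rot: [[-0.424, 0.001, 0.906], [-0.906, -0.0, -0.424], [-0.0, -1.0, 0.001]]
force: [-0.9, 1.1, 0.8]
opening: 0.532
```

arm_command --translation '[[0, 0.02, 0], [0, 0.03, 0], [0, 0.03, 0]]' --rotation '[[0, 0, 0], [0, 0, 0], [0, 0, 0]]' --grip '[0.3, 0.3, 0.3]'

```text
time_s: 39.0
position: [0.6087, 0.0601, 0.143]
tcp_rot: [[-0.423, 0.002, 0.906], [-0.906, -0.0, -0.423], [-0.0, -1.0, 0.002]]
force: [-4.5, 0.0, 11.1]
opening: 0.533
```

arm_command --translation '[[0.006, 0.0, -0.015], [0.006, 0.0, -0.015], [0.006, 0.02, -0.015], [0.006, 0.02, -0.015]]' --rotation '[[0, 0, 0], [0, 0, 0], [0, 0, 0], [0, 0, 0]]' --grip '[0.3, 0.3, 0.3, 0.3]'

```text
time_s: 39.4
position: [0.6086, 0.0601, 0.1427]
tcp_rot: [[-0.423, 0.005, 0.906], [-0.906, -0.001, -0.423], [-0.002, -1.0, 0.005]]
force: [-4.4, 0.7, 16.2]
opening: 0.537
```

```bash
python3 -c "
from h import *
s=bot.read_state();print(s['force'].round(1),s['moment'].round(2),s['position'].round(4))"
```

```text
[-4.4  0.7 16.2] [-0.07  0.52  0.01] [0.6086 0.0601 0.1427]
```

arm_command --translation '[[0, 0, 0], [0, 0, 0], [0, 0, 0], [0, 0, 0], [0, 0, 0]]' --rotation '[[0, 0.04, 0], [0, 0.08, 0], [0, 0.08, 0], [0, 0.12, 0], [0, 0.12, 0]]' --grip '[0.3, 0.3, 0.3, 0.3, 0.3]'

```text
time_s: 39.9
position: [0.6101, 0.0603, 0.141]
tcp_rot: [[-0.534, 0.008, 0.846], [-0.846, 0.0, -0.534], [-0.004, -1.0, 0.007]]
force: [2.3, 1.4, 6.0]
opening: 0.532
```

```bash
python3 -c "
from h import *
s=bot.read_state();print(s['force'].round(1),s['moment'].round(2),s['position'].round(4))"
```

```text
[2.3 1.4 6. ] [ 0.22 -0.48  0.13] [0.6101 0.0603 0.141 ]
```

arm_command --translation '[[-0.01, 0.0, 0.016], [-0.01, 0.02, 0.016], [-0.01, 0.03, 0.016], [-0.01, 0.04, 0.016], [-0.01, 0.04, 0.016]]' --rotation '[[0, 0, 0], [0, 0, 0], [0, 0, 0], [0, 0, 0], [0, 0, 0]]' --grip '[0.3, 0.3, 0.3, 0.3, 0.3]'

```text
time_s: 40.4
position: [0.6103, 0.0604, 0.1391]
tcp_rot: [[-0.533, 0.005, 0.846], [-0.846, -0.0, -0.533], [-0.003, -1.0, 0.004]]
force: [-2.1, 1.0, 14.4]
opening: 0.529
```

```bash
python3 -c "
from h import *
s=bot.read_state();print(s['force'].round(1),s['moment'].round(2),s['position'].round(4))"
```

```text
[-2.1  1.  14.4] [0.16 0.36 0.08] [0.6103 0.0604 0.1391]
```

arm_command --translation '[[0, 0.02, 0], [0, 0.04, 0], [0, 0.06, 0], [0, 0.06, 0], [0, 0.06, 0]]' --rotation '[[0, 0, 0], [0, 0.03, 0], [0, 0, 0], [0, 0.03, 0], [0, 0, 0]]' --grip '[0.3, 0.3, 0.3, 0.3, 0.3]'

```text
time_s: 40.9
position: [0.6103, 0.0603, 0.134]
tcp_rot: [[-0.533, 0.005, 0.846], [-0.846, -0.0, -0.533], [-0.003, -1.0, 0.004]]
force: [1.3, 0.8, 5.9]
opening: 0.531
```

```bash
python3 -c "
from h import *
s=bot.read_state();print(s['force'].round(1),s['moment'].round(2),s['position'].round(4))"
```

```text
[1.3 0.8 5.9] [ 0.15 -0.05 -0.  ] [0.6103 0.0603 0.134 ]
```

arm_command --translation '[[0, 0.03, 0], [0, 0.05, 0], [0, 0.07, 0], [0, 0.07, 0], [0, 0.07, 0]]' --rotation '[[0, 0, 0], [0, 0.03, 0], [0, 0, 0], [0, 0.03, 0], [0, 0, 0]]' --grip '[0.3, 0.3, 0.3, 0.3, 0.3]'

```text
time_s: 41.4
position: [0.6104, 0.0604, 0.1296]
tcp_rot: [[-0.534, 0.005, 0.846], [-0.846, 0.0, -0.534], [-0.003, -1.0, 0.004]]
force: [-3.4, 1.4, 21.3]
opening: 0.527
```

```bash
python3 -c "
from h import *
s=bot.read_state();print(s['force'].round(1),s['moment'].round(2),s['position'].round(4))"
```

```text
[-3.4  1.4 21.3] [ 0.35  0.85 -0.11] [0.6104 0.0604 0.1296]
```

arm_command --translation '[[0, -0.03, 0], [0, -0.03, 0], [0, -0.03, 0], [0, -0.03, 0], [0, -0.03, 0]]' --rotation '[[0, 0, 0], [0, 0, 0], [0, 0, 0], [0, 0, 0], [0, 0, 0]]' --grip '[0.3, -0.4, -0.4, -0.4, -0.4]'

```text
time_s: 41.9
position: [0.6081, 0.0601, 0.127]
tcp_rot: [[-0.534, -0.002, 0.846], [-0.846, 0.0, -0.534], [0.001, -1.0, -0.001]]
force: [-0.5, -0.2, 0.7]
opening: 0.691
```

arm_command --translation '[[0, -0.2, 0], [0, -0.6, 0], [0, -1, 0]]' --rotation '[[0, 0, 0], [0, 0, 0], [0, 0, 0]]' --grip '[-0.4, -0.4, -0.4]'

```text
time_s: 42.2
position: [0.6078, 0.0602, 0.2074]
tcp_rot: [[-0.534, -0.003, 0.846], [-0.846, 0.0, -0.534], [0.002, -1.0, -0.003]]
force: [0.1, -0.1, -0.3]
opening: 0.698
```

arm_command --translation '[[0.4, -0.25, 0.05], [0.89, -0.3, 0.12]]' --rotation '[[0, 0, 0], [0, 0, 0]]' --grip '[-0.4, -0.4]'

```text
time_s: 42.4
position: [0.5804, -0.005, 0.2344]
tcp_rot: [[-0.531, 0.006, 0.847], [-0.847, -0.001, -0.531], [-0.002, -1.0, 0.006]]
force: [0.8, -0.3, -0.3]
opening: 0.7
```

arm_command --translation '[[0.4, 0, 0.05], [0.89, 0, 0.12]]' --rotation '[[0, 0, 0], [0, 0, 0]]' --grip '[-0.4, -0.4]'

```text
time_s: 42.6
position: [0.5482, -0.0711, 0.2319]
tcp_rot: [[-0.533, 0.0, 0.846], [-0.846, 0.0, -0.533], [-0.0, -1.0, 0.0]]
force: [-0.5, -0.9, 0.8]
opening: 0.698
```

arm_command --translation '[[0.4, 0, 0.05], [0.89, 0, 0.12]]' --rotation '[[0, 0, 0], [0, 0, 0]]' --grip '[-0.4, -0.4]'

```text
time_s: 42.8
position: [0.5181, -0.1366, 0.2315]
tcp_rot: [[-0.533, -0.0, 0.846], [-0.846, 0.0, -0.533], [-0.0, -1.0, -0.001]]
force: [1.1, -0.3, -0.3]
opening: 0.701
```

arm_command --translation '[[0.4, 0, 0.05], [0.89, 0, 0.12]]' --rotation '[[0, 0, 0], [0, 0, 0]]' --grip '[-0.4, -0.4]'

```text
time_s: 43.0
position: [0.4882, -0.2018, 0.2314]
tcp_rot: [[-0.533, -0.001, 0.846], [-0.846, 0.001, -0.533], [-0.0, -1.0, -0.001]]
force: [0.5, -0.8, 0.7]
opening: 0.699
```

arm_command --translation '[[0.4, 0, 0.05], [0.89, 0, 0.12]]' --rotation '[[0, 0, 0], [0, 0, 0]]' --grip '[-0.4, -0.4]'

```text
time_s: 43.2
position: [0.4583, -0.2671, 0.2314]
tcp_rot: [[-0.533, -0.001, 0.846], [-0.846, 0.001, -0.533], [-0.0, -1.0, -0.001]]
force: [0.3, 0.4, 0.5]
opening: 0.701
```

arm_command --translation '[[0.4, 0, 0.05], [0.89, 0, 0.12], [0.89, 0, 0.12], [0.89, 0, 0.12]]' --rotation '[[0, 0, 0], [0, 0, 0], [0, 0, 0], [0, 0, 0]]' --grip '[-0.4, -0.4, -0.4, -0.4]'

```text
time_s: 43.6
position: [0.4286, -0.3322, 0.2313]
tcp_rot: [[-0.536, -0.001, 0.844], [-0.844, 0.001, -0.536], [-0.001, -1.0, -0.001]]
force: [0.9, 0.4, 0.3]
opening: 0.701
```

Run:
```python
from h import *
T=cap("top");S=cap("scene")
a=cv2.resize(T["image"][165:205,265:325],None,fx=6.5,fy=6.5,interpolation=cv2.INTER_CUBIC)
b=cv2.resize(S["image"][175:225,310:370],None,fx=6.5,fy=6.5,interpolation=cv2.INTER_CUBIC)
c=cv2.resize(T["image"][223:263,340:380],None,fx=6.5,fy=6.5,interpolation=cv2.INTER_CUBIC)
d=cv2.resize(S["image"][195:235,235:285],None,fx=6.5,fy=6.5,interpolation=cv2.INTER_CUBIC)
im=np.zeros((600,800,3),np.uint8)
for q,(x,y) in((a,(0,0)),(b,(400,0)),(c,(0,335)),(d,(400,335))):
    h,w=q.shape[:2];h=min(h,600-y);im[y:y+h,x:x+w]=q[:h]
cv2.imwrite("pics/p4.png",im)
```

```text
(no output)
```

View pics/p4.png

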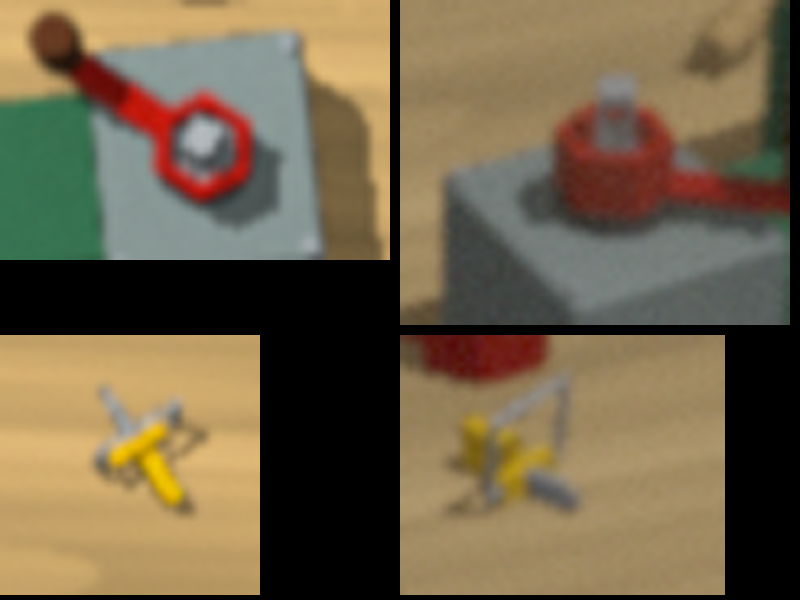

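```bash
cat > neck.py <<'E'
from fit import *
np.set_printoptions(precision=4,suppress=True,linewidth=180)
T,S=cap("top"),cap("scene")
for cs in([T],[S]):
    p,a,b=fit(cs,(.609,.0607,np.deg2rad(58)),z0=.1); print("crank",p[:2],np.rad2deg(p[2]).round(2),round(a,1),round(b,1))
# neck in top view: bright square over darker surround
q=proj(T,[[.609,.0605,.152]])[0].round().astype(int); bx=(q[0]-5,q[1]-5,q[0]+6,q[1]+6)
G=cv2.cvtColor(T["image"],cv2.COLOR_BGR2GRAY).astype(float)[bx[1]:bx[3],bx[0]:bx[2]]
print(G.astype(int))
def rend(x,y,th):
    h=.008; s=np.array([[h,h],[-h,h],[-h,-h],[h,-h]]); R=np.array([[np.cos(th),-np.sin(th)],[np.sin(th),np.cos(th)]])
    P=(((proj(T,np.c_[s@R.T+[x,y],np.full(4,.152)])-bx[:2]+.5)*16-.5)*16).round().astype(np.int32)
    m=np.zeros((11*16,11*16),np.uint8);cv2.fillConvexPoly(m,P,255,shift=4)
    return cv2.GaussianBlur(cv2.resize(m,(11,11),interpolation=cv2.INTER_AREA)/255.,(0,0),.7)
W=np.zeros((11,11));W[2:9,2:9]=1
for deg in range(-60,31,6):
    def f(p):
        m=rend(p[0]/100,p[1]/100,np.deg2rad(deg)); A=np.c_[m.ravel(),np.ones(121)]*W.ravel()[:,None]
        r=np.linalg.lstsq(A,G.ravel()*W.ravel(),rcond=None); return ((A@r[0]-G.ravel()*W.ravel())**2).sum()
    r=minimize(f,[60.9,6.05],method="Nelder-Mead"); print(deg,r.x/100,round(r.fun))
g=cv2.cvtColor(S["image"],cv2.COLOR_BGR2GRAY)
print(g[184:196,334:352])
E
python3 neck.py
```

```text
crank [0.6109 0.0606] 58.27 17.5 172.6
crank [0.609 0.064] 55.23 136.3 115.1
[[104 114 110  93  82  77  69  69  87 108 124]
 [ 80  82  76  72  89  99  84  72  74  81  94]
 [ 76  67  59  75 116 145 134 115 107  93  83]
 [ 75  70  71 101 148 177 178 164 151 116  99]
 [ 75  77  92 133 171 183 183 179 164 120 110]
 [ 75  77 102 150 176 182 183 173 131  97 101]
 [ 75  73  99 141 162 178 177 158 104  83  94]
 [ 74  72  83 105 124 152 150 121  85  82  87]
 [ 72  74  91 108  99 102  95  80  79  83  84]
 [ 72  80 100 119 107  96  85  78  82  81  79]
 [ 69  74  94 115 114 116 114  97  87  73  71]]
-60 [0.6104 0.0602] 9284
-54 [0.6103 0.0602] 8317
-48 [0.6104 0.0602] 7222
-42 [0.6105 0.0604] 6127
-36 [0.6106 0.0604] 5287
-30 [0.6104 0.0604] 4685
-24 [0.6104 0.0604] 4691
-18 [0.6104 0.0604] 5078
-12 [0.6102 0.0604] 5636
-6 [0.6103 0.0604] 6513
0 [0.6102 0.0603] 7805
6 [0.6103 0.0603] 9156
12 [0.6102 0.0603] 10527
18 [0.6102 0.0601] 10979
24 [0.6103 0.0601] 10487
30 [0.6104 0.0602] 9284
[[128 131 129 129 128 130 128 128 125 130 127 129 129 129 129 128 127 126]
 [129 127 127 128 127 128 128 127 127 128 128 127 128 125 128 129 129 126]
 [126 122 126 127 124 127 130 130 132 131 134 131 129 126 128 126 128 128]
 [126 126 126 128 127 128 127 132 135 138 139 136 131 129 127 130 130 128]
 [127 125 128 129 128 124 131 135 139 141 139 137 133 130 133 132 132 133]
 [127 126 125 128 128 127 126 129 132 130 131 129 131 132 132 135 137 133]
 [127 128 125 127 119 117 110 109 106 109 109 111 124 127 132 135 137 138]
 [128 129 122 115 106  99  99  96  92  94  89  96 106 113 117 126 132 136]
 [130 120 107  93  85  82  87  87  83  77  82  84  92  88  95 112 126 136]
 [118 106  88  73  74  74  90  87  83  79  85  83  78  69  75  89 115 131]
 [104  89  72  65  64  76  90  94  89  90  85  82  77  63  61  83  99 122]
 [ 90  79  68  63  64  75  92  98  92  88  93  86  74  60  63  72  86 107]]
```

```bash
cat > pin.py <<'E'
from fit import *
def yel(im):
    b,g,r=[im[...,i].astype(float) for i in range(3)]
    return np.clip((g-b*1.6-20)/60,0,1)
def box(x0,x1,y,z): return np.array([[a,b,c] for a in(x0,x1) for b in(-y,y) for c in(0,z)])
def rp(c,bx,p,z0):
    x,y,t=p;M=np.array([[np.cos(t),-np.sin(t),0],[np.sin(t),np.cos(t),0],[0,0,1]]);l,tp,r,b=bx
    m=np.zeros(((b-tp)*U,(r-l)*U),np.uint8)
    for q in(box(-.008,0,.017,.014),box(-.04,-.008,.005,.026)):
        P=(((proj(c,q@M.T+[x,y,z0])-[l,tp]+.5)*U-.5)*16).round().astype(np.int32); cv2.fillConvexPoly(m,cv2.convexHull(P),255,shift=4)
    return cv2.GaussianBlur(cv2.resize(m,(r-l,b-tp),interpolation=cv2.INTER_AREA)/255.,(0,0),.6)
def fitpin(c,p0,z0=0):
    q=proj(c,[[p0[0],p0[1],z0]])[0].round().astype(int);bx=(q[0]-20,q[1]-20,q[0]+20,q[1]+20);o=yel(c["image"][bx[1]:bx[3],bx[0]:bx[2]])
    f=lambda p:((rp(c,bx,(p[0]/100,p[1]/100,p[2]/3),z0)-o)**2).sum()
    s=np.array([p0[0]*100,p0[1]*100,p0[2]*3])
    r=minimize(f,s,method="Nelder-Mead",options=dict(initial_simplex=[s,s+[.5,0,0],s+[0,.5,0],s+[0,0,.3]]))
    return r.x/[100,100,3],r.fun,(o**2).sum()
if __name__=="__main__":
    np.set_printoptions(precision=4,suppress=True)
    for n in("top","scene"):
        c=cap(n);p,a,b=fitpin(c,(.4538,-.1611,np.deg2rad(33.7)));print(n,p[:2],np.rad2deg(p[2]),a,b)
    st=bot.read_state();print(st["position"],st["tcp_rot"][:,2],st["joint_positions"])
E
python3 pin.py
```

```text
top [ 0.4547 -0.1622] 33.88873849818827 4.475059627492496 55.96752222222223
scene [ 0.4506 -0.1625] 24.29822020873413 55.278575882094856 33.842411111111105
[ 0.4297 -0.3306  0.2317] [ 0.8466 -0.5323 -0.0004] [-49.3935  24.8032  94.8144   0.0076  60.4077 -17.237 ]
```

arm_command --translation '[[-0.4, 0, -0.25], [-0.82, 0, -0.496]]' --rotation '[[0, 0, 0], [0, 0, 0]]' --grip '[0.05, 0.05]'

```text
time_s: 44.1
position: [0.431, -0.2545, 0.2317]
tcp_rot: [[-0.535, 0.0, 0.845], [-0.845, -0.0, -0.535], [-0.0, -1.0, 0.001]]
force: [1.1, -0.1, -0.4]
opening: 0.596
```

arm_command --translation '[[-0.4, 0, -0.25], [-0.82, 0, -0.496], [-0.82, 0, -0.496]]' --rotation '[[0, 0, 0], [0, 0, 0], [0, 0, 0]]' --grip '[0.05, 0.05, 0.05]'

```text
time_s: 44.4
position: [0.4307, -0.173, 0.2316]
tcp_rot: [[-0.529, -0.003, 0.849], [-0.849, 0.004, -0.529], [-0.001, -1.0, -0.004]]
force: [-1.2, 0.9, 0.2]
opening: 0.485
```

arm_command --translation '[[0, 0, 0], [0, 0, 0], [0, 0, 0], [0, 0, 0], [0, 0, 0]]' --rotation '[[0, 0.13, 0], [0, 0.26, 0], [0, 0.398, 0], [0, 0.398, 0], [0, 0.398, 0]]' --grip '[0.05, 0.05, 0.05, 0.05, 0.05]'

```text
time_s: 44.9
position: [0.4324, -0.1788, 0.2319]
tcp_rot: [[-0.829, 0.0, 0.56], [-0.56, -0.0, -0.829], [-0.0, -1.0, 0.001]]
force: [0.7, 0.4, -0.7]
opening: 0.473
```

arm_command --translation '[[0, 0.5, 0], [0, 1, 0], [0, 1, 0], [0, 1, 0], [0, 1, 0]]' --rotation '[[0, 0, 0], [0, 0, 0], [0, 0, 0], [0, 0, 0], [0, 0, 0]]' --grip '[0.05, 0.05, 0.05, 0.05, 0.05]'

```text
time_s: 45.4
position: [0.4333, -0.1793, 0.1533]
tcp_rot: [[-0.83, 0.003, 0.558], [-0.558, -0.002, -0.83], [-0.001, -1.0, 0.003]]
force: [0.6, -0.1, -0.1]
opening: 0.474
```

```bash
python3 -c "
from h import *
s=bot.read_state();print(s['position'].round(4),s['tcp_rot'].round(3).tolist(),s['opening'])"
```

```text
[ 0.4333 -0.1793  0.1533] [[-0.83, 0.003, 0.558], [-0.558, -0.002, -0.83], [-0.001, -1.0, 0.003]] 0.47414259642783446
```

arm_command --translation '[[0, 0.5, -0.028], [0, 1, -0.028], [0, 1, -0.028], [0, 1, -0.028]]' --rotation '[[0, 0, 0], [0, 0, 0], [0, 0, 0], [0, 0, 0]]' --grip '[0.05, 0.05, 0.05, 0.05]'

```text
time_s: 45.8
position: [0.4316, -0.1771, 0.0728]
tcp_rot: [[-0.83, 0.001, 0.557], [-0.557, -0.001, -0.83], [-0.0, -1.0, 0.001]]
force: [0.0, -0.1, 0.8]
opening: 0.474
```

arm_command --translation '[[0, 0.3, 0], [0, 0.5, 0], [0, 0.57, 0], [0, 0.57, 0]]' --rotation '[[0, 0, 0], [0, 0, 0], [0, 0, 0], [0, 0, 0]]' --grip '[0.05, 0.05, 0.05, 0.05]'

```text
time_s: 46.2
position: [0.432, -0.1774, 0.0278]
tcp_rot: [[-0.83, 0.003, 0.557], [-0.557, -0.002, -0.83], [-0.001, -1.0, 0.003]]
force: [-0.4, -1.3, -0.6]
opening: 0.476
```

arm_command --translation '[[0, 0, 0], [0, 0, 0], [0, 0, 0], [0, 0, 0], [0, 0, 0]]' --rotation '[[0, 0, 0], [0, 0, 0], [0, 0, 0], [0, 0, 0], [0, 0, 0]]' --grip '[1, 1, 1, 1, 1]'

```text
time_s: 46.7
position: [0.4311, -0.1767, 0.0264]
tcp_rot: [[-0.83, 0.0, 0.557], [-0.557, -0.0, -0.83], [-0.0, -1.0, 0.0]]
force: [-0.6, 2.0, 4.2]
opening: 0.113
```

arm_command --translation '[[0, 0, 0], [0, 0, 0], [0, 0, 0], [0, 0, 0], [0, 0, 0]]' --rotation '[[0, 0, 0], [0, 0, 0], [0, 0, 0], [0, 0, 0], [0, 0, 0]]' --grip '[1, 1, 1, 1, 1]'

```text
time_s: 47.2
position: [0.431, -0.1767, 0.0263]
tcp_rot: [[-0.83, 0.0, 0.557], [-0.557, -0.0, -0.83], [-0.0, -1.0, 0.0]]
force: [0.0, -0.1, 5.3]
opening: 0.112
```

arm_command --translation '[[0, -0.2, 0], [0, -0.5, 0], [0, -1, 0], [0, -1, 0]]' --rotation '[[0, 0, 0], [0, 0, 0], [0, 0, 0], [0, 0, 0]]' --grip '[1, 1, 1, 1]'

```text
time_s: 47.6
position: [0.4328, -0.1779, 0.1091]
tcp_rot: [[-0.83, 0.006, 0.557], [-0.557, -0.004, -0.83], [-0.003, -1.0, 0.007]]
force: [0.6, -0.8, 0.0]
opening: 0.113
```

arm_command --translation '[[-0.1, -0.3, -0.1], [-0.4, -0.57, -0.3], [-0.76, -0.57, -0.516]]' --rotation '[[0, 0, 0], [0, 0, 0], [0, 0, 0]]' --grip '[1, 1, 1]'

```text
time_s: 47.9
position: [0.4594, -0.1089, 0.153]
tcp_rot: [[-0.832, 0.003, 0.555], [-0.555, -0.002, -0.832], [-0.002, -1.0, 0.003]]
force: [1.1, -0.4, -0.4]
opening: 0.111
```

arm_command --translation '[[-0.25, 0, -0.17], [-0.5, 0, -0.34], [-0.76, 0, -0.516]]' --rotation '[[0, 0, 0], [0, 0, 0], [0, 0, 0]]' --grip '[1, 1, 1]'

```text
time_s: 48.2
position: [0.4854, -0.0391, 0.1505]
tcp_rot: [[-0.83, -0.002, 0.557], [-0.557, 0.001, -0.83], [0.002, -1.0, -0.002]]
force: [0.5, -0.0, 0.1]
opening: 0.111
```

arm_command --translation '[[-0.25, 0, -0.17], [-0.5, 0, -0.34], [-0.76, 0, -0.516]]' --rotation '[[0, 0, 0], [0, 0, 0], [0, 0, 0]]' --grip '[1, 1, 1]'

```text
time_s: 48.5
position: [0.5128, 0.0289, 0.1503]
tcp_rot: [[-0.83, -0.003, 0.557], [-0.557, 0.0, -0.83], [0.002, -1.0, -0.002]]
force: [0.1, -0.7, -0.8]
opening: 0.11
```

arm_command --translation '[[-0.25, 0, -0.17], [-0.5, 0, -0.34], [-0.76, 0, -0.516], [-0.76, 0, -0.516]]' --rotation '[[0, 0, 0], [0, 0, 0], [0, 0, 0], [0, 0, 0]]' --grip '[1, 1, 1, 1]'

```text
time_s: 48.9
position: [0.5413, 0.0983, 0.1503]
tcp_rot: [[-0.829, -0.001, 0.56], [-0.56, 0.001, -0.829], [0.0, -1.0, -0.001]]
force: [-0.7, -0.7, -0.9]
opening: 0.112
```

arm_command --translation '[[0, 0, 0], [0, 0, 0], [0, 0, 0], [0, 0, 0], [0, 0, 0]]' --rotation '[[0, 0.13, 0], [0, 0.26, 0], [0, 0.39, 0], [0, 0.5075, 0], [0, 0.5075, 0]]' --grip '[1, 1, 1, 1, 1]'

```text
time_s: 49.4
position: [0.5398, 0.0953, 0.1506]
tcp_rot: [[-0.998, -0.003, 0.059], [-0.059, -0.0, -0.998], [0.003, -1.0, 0.0]]
force: [1.1, 0.3, -1.6]
opening: 0.114
```

arm_command --translation '[[0, 0, 0], [0, 0, 0], [0, 0, 0], [0, 0, 0], [0, 0, 0]]' --rotation '[[0, 0.13, 0], [0, 0.26, 0], [0, 0.39, 0], [0, 0.5075, 0], [0, 0.5075, 0]]' --grip '[1, 1, 1, 1, 1]'

```text
time_s: 49.9
position: [0.5406, 0.0954, 0.1513]
tcp_rot: [[-0.892, -0.001, -0.453], [0.453, -0.0, -0.892], [0.001, -1.0, 0.001]]
force: [-0.1, -1.0, -0.1]
opening: 0.115
```

```bash
python3 -c "
from h import *
s=bot.read_state();print(s['position'].round(4),s['tcp_rot'].round(3).tolist(),s['opening'])"
```

```text
[0.5406 0.0954 0.1513] [[-0.892, -0.001, -0.453], [0.453, -0.0, -0.892], [0.001, -1.0, 0.001]] 0.1154327445405294
```

arm_command --translation '[[0.08, -0.02, 0], [0.125, -0.056, 0.005], [0.125, -0.056, 0.005], [0.125, -0.056, 0.005]]' --rotation '[[0, 0, 0], [0, 0, 0], [0, 0, 0], [0, 0, 0]]' --grip '[1, 1, 1, 1]'

```text
time_s: 50.3
position: [0.5316, 0.1003, 0.1564]
tcp_rot: [[-0.891, 0.0, -0.454], [0.454, -0.0, -0.891], [-0.0, -1.0, -0.0]]
force: [0.8, -0.6, -0.4]
opening: 0.116
```

Run:
```python
from h import *
np.set_printoptions(precision=3,suppress=True)
S=cap("scene");st=bot.read_state();p=st["position"];X=-st["tcp_rot"][:,0];print(p,X)
tip=p+X*.0578; tip[2]=p[2]-.0263+.007
print("tip",tip,proj(S,[tip]),"origin",proj(S,[p+X*.0278+[0,0,-.0263]]),"slot",proj(S,[[.6104,.0604,.1365]]))
save(S,"i5.png",(300,160,390,225),8)
```

```text
[0.532 0.1   0.156] [ 0.891 -0.454  0.   ]
tip [0.583 0.074 0.137] [[343.15  186.846]] origin [[343.74  183.657]] slot [[342.511 192.523]]
```

View pics/i5.png

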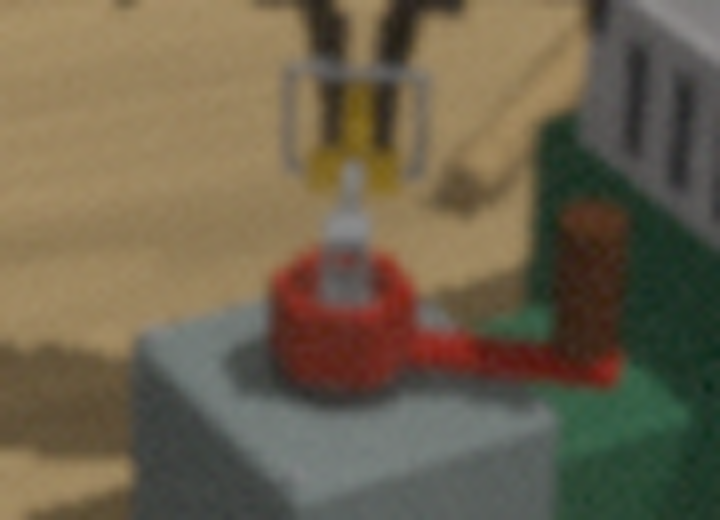

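arm_command --translation '[[-0.15, 0, 0], [-0.3, 0, 0], [-0.36, 0, 0], [-0.36, 0, 0]]' --rotation '[[0, 0, 0], [0, 0, 0], [0, 0, 0], [0, 0, 0]]' --grip '[1, 1, 1, 1]'

```text
time_s: 50.75
position: [0.559, 0.0863, 0.1562]
tcp_rot: [[-0.89, 0.001, -0.456], [0.456, -0.0, -0.89], [-0.001, -1.0, -0.001]]
force: [-0.8, -0.8, -2.0]
opening: 0.109
```

arm_command --translation '[[-0.05, 0, 0], [-0.1, 0, 0], [-0.1, 0, 0]]' --rotation '[[0, 0, 0], [0, 0, 0], [0, 0, 0]]' --grip '[1, 1, 1]'

```text
time_s: 51.05
position: [0.5652, 0.0832, 0.1563]
tcp_rot: [[-0.891, 0.001, -0.455], [0.455, -0.0, -0.891], [-0.001, -1.0, -0.0]]
force: [-0.6, -1.0, -0.9]
opening: 0.111
```

arm_command --translation '[[-0.06, 0, 0], [-0.12, 0, 0], [-0.17, 0, 0], [-0.17, 0, 0]]' --rotation '[[0, 0, 0], [0, 0, 0], [0, 0, 0], [0, 0, 0]]' --grip '[1, 1, 1, 1]'

```text
time_s: 51.45
position: [0.5763, 0.0777, 0.1561]
tcp_rot: [[-0.891, -0.002, -0.455], [0.455, 0.001, -0.891], [0.002, -1.0, -0.0]]
force: [-1.3, 2.9, 0.2]
opening: 0.112
```

arm_command --translation '[[-0.02, 0, 0], [-0.03, 0, 0], [-0.03, 0, 0]]' --rotation '[[0, 0, 0], [0, 0, 0], [0, 0, 0]]' --grip '[1, 1, 1]'

```text
time_s: 51.75
position: [0.5764, 0.0775, 0.1561]
tcp_rot: [[-0.891, -0.005, -0.454], [0.454, 0.002, -0.891], [0.006, -1.0, 0.001]]
force: [-5.9, 4.9, 3.7]
opening: 0.11
```

arm_command --translation '[[0.02, 0.01, 0], [0.02, 0.01, 0], [0.02, 0.01, 0], [0.02, 0.01, 0]]' --rotation '[[0, 0, 0], [0, 0, 0], [0, 0, 0], [0, 0, 0]]' --grip '[1, 0.43, 0.43, 0.43]'

```text
time_s: 52.15
position: [0.5783, 0.0763, 0.1557]
tcp_rot: [[-0.891, 0.002, -0.455], [0.455, -0.001, -0.891], [-0.002, -1.0, -0.0]]
force: [-0.6, 0.7, -0.2]
opening: 0.26
```

arm_command --translation '[[0, -0.1, 0], [0, -0.2, 0], [0, -0.34, 0], [0, -0.34, 0]]' --rotation '[[0, 0, 0], [0, 0, 0], [0, 0, 0], [0, 0, 0]]' --grip '[0.43, 0.43, 0.43, 0.43]'

```text
time_s: 52.55
position: [0.579, 0.0768, 0.185]
tcp_rot: [[-0.891, 0.005, -0.455], [0.455, -0.0, -0.891], [-0.004, -1.0, -0.002]]
force: [-0.4, -0.5, 0.2]
opening: 0.281
```

Run:
```python
from h import *
S=cap("scene");print(bot.read_state()["position"],bot.read_state()["opening"])
save(S,"i6.png",(300,160,390,225),8)
```

```text
[0.57836021 0.07680575 0.18414014] 0.2897386818508842
```

View pics/i6.png

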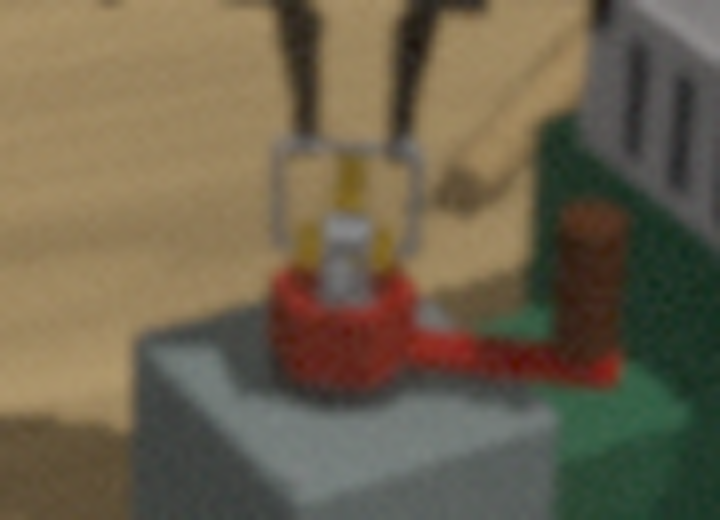

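arm_command --translation '[[0, 0.02, 0], [0, 0.02, 0], [0, 0.02, 0], [0, 0.02, 0]]' --rotation '[[0, 0, 0], [0, 0, 0], [0, 0, 0], [0, 0, 0]]' --grip '[1, 1, 1, 1]'

```text
time_s: 53.0
position: [0.5772, 0.0769, 0.1807]
tcp_rot: [[-0.891, -0.001, -0.455], [0.455, 0.0, -0.891], [0.001, -1.0, 0.0]]
force: [0.0, -0.1, -0.2]
opening: 0.035
```

arm_command --translation '[[-0.08, 0, 0], [-0.16, 0, 0], [-0.24, 0, 0], [-0.32, 0, 0], [-0.4, 0, 0]]' --rotation '[[0, 0, 0], [0, 0, 0], [0, 0, 0], [0, 0, 0], [0, 0, 0]]' --grip '[1, 1, 1, 1, 1]'

```text
time_s: 53.5
position: [0.6064, 0.062, 0.1809]
tcp_rot: [[-0.891, -0.0, -0.455], [0.455, 0.0, -0.891], [0.0, -1.0, 0.0]]
force: [-0.2, 0.7, -0.1]
opening: 0.008
```

arm_command --translation '[[-0.06, 0, 0], [-0.12, 0, 0], [-0.18, 0, 0], [-0.23, 0, 0], [-0.23, 0, 0]]' --rotation '[[0, 0, 0], [0, 0, 0], [0, 0, 0], [0, 0, 0], [0, 0, 0]]' --grip '[1, 1, 1, 1, 1]'

```text
time_s: 54.0
position: [0.6213, 0.0542, 0.1802]
tcp_rot: [[-0.891, -0.003, -0.455], [0.455, 0.001, -0.891], [0.003, -1.0, 0.001]]
force: [-2.0, 1.4, -1.7]
opening: 0.013
```

Run:
```python
from h import *
S=cap("scene");print(bot.read_state()["position"],bot.read_state()["opening"])
save(S,"i7.png",(300,160,390,225),8)
```

```text
[0.62124095 0.05423917 0.18028709] 0.005671005952260725
```

View pics/i7.png

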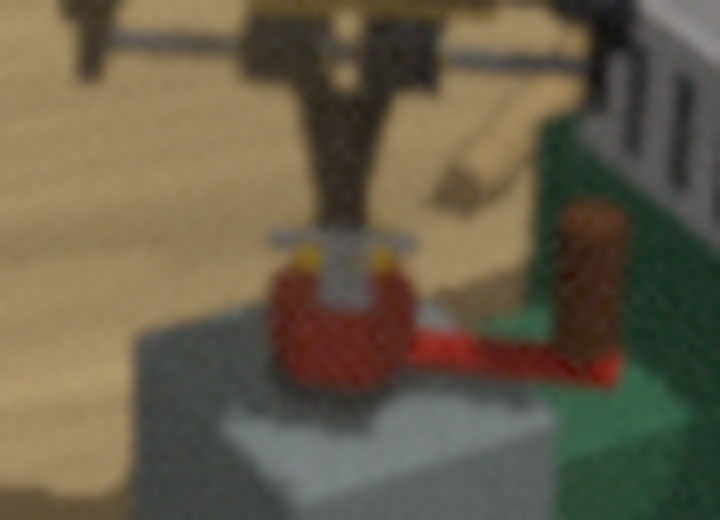

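arm_command --translation '[[0, -0.15, 0], [0, -0.3, 0], [-0.1, -0.3, 0], [-0.21, -0.3, 0], [-0.21, -0.3, 0]]' --rotation '[[0, 0, 0], [0, 0, 0], [0, 0, 0], [0, 0, 0], [0, 0, 0]]' --grip '[1, 1, 1, 1, 1]'

```text
time_s: 54.55
position: [0.6393, 0.0453, 0.2056]
tcp_rot: [[-0.89, 0.003, -0.455], [0.455, -0.001, -0.89], [-0.003, -1.0, -0.001]]
force: [-0.0, 0.2, -0.1]
opening: 0.002
```

arm_command --translation '[[0, 0.12, 0], [0, 0.24, 0], [0, 0.36, 0], [0, 0.46, 0], [0, 0.46, 0]]' --rotation '[[0, 0, 0], [0, 0, 0], [0, 0, 0], [0, 0, 0], [0, 0, 0]]' --grip '[1, 1, 1, 1, 1]'

```text
time_s: 55.05
position: [0.6359, 0.0466, 0.1661]
tcp_rot: [[-0.891, -0.004, -0.455], [0.455, 0.0, -0.891], [0.004, -1.0, 0.002]]
force: [-0.4, -0.3, 0.6]
opening: 0.005
```

arm_command --translation '[[0, 0.03, 0], [0, 0.06, 0], [0, 0.08, 0], [0, 0.08, 0]]' --rotation '[[0, 0, 0], [0, 0, 0], [0, 0, 0], [0, 0, 0]]' --grip '[1, 1, 1, 1]'

```text
time_s: 55.45
position: [0.6373, 0.0463, 0.1619]
tcp_rot: [[-0.891, 0.0, -0.455], [0.455, 0.0, -0.891], [-0.0, -1.0, -0.0]]
force: [-0.6, -0.3, 0.2]
opening: 0.009
```

Run:
```python
from h import *
s=bot.read_state();print(s["position"],s["force"])
```

```text
[0.63728244 0.04633986 0.16186419] [-0.57444839 -0.261384    0.18972161]
```

arm_command --translation '[[0, 0.02, 0], [0, 0.035, 0], [0, 0.035, 0]]' --rotation '[[0, 0, 0], [0, 0, 0], [0, 0, 0]]' --grip '[1, 1, 1]'

```text
time_s: 55.75
position: [0.6378, 0.0462, 0.1593]
tcp_rot: [[-0.891, 0.001, -0.455], [0.455, -0.0, -0.891], [-0.001, -1.0, -0.0]]
force: [1.4, -0.4, 0.3]
opening: 0.004
```

arm_command --translation '[[0, -0.3, 0], [0, -0.8, 0], [0, -0.9, 0], [0, -0.9, 0]]' --rotation '[[0, 0, 0], [0, 0, 0], [0, 0, 0], [0, 0, 0]]' --grip '[1, 1, 1, 1]'

```text
time_s: 56.15
position: [0.6383, 0.0463, 0.233]
tcp_rot: [[-0.891, 0.004, -0.455], [0.455, -0.0, -0.891], [-0.004, -1.0, -0.002]]
force: [-0.5, -0.7, 0.6]
opening: 0.006
```

Run:
```python
from h import *
S=cap("scene");print(bot.read_state()["position"])
save(S,"i8.png",(300,160,390,225),8)
```

```text
[0.63708076 0.04638807 0.23119172]
```

View pics/i8.png

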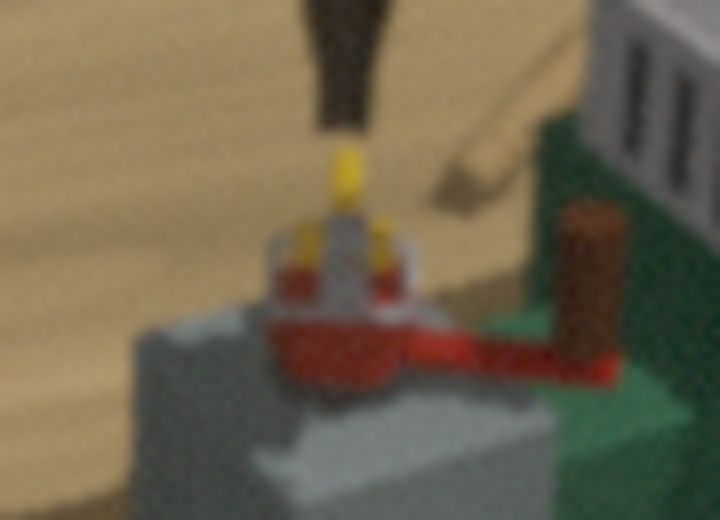

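Run:
```python
from h import *
np.set_printoptions(precision=2,suppress=True)
S=cap("scene")
d=np.array([.891,-.454,0]);o=np.array([.6104,.0604,0])
for a in(0,.1,.25,.4): print("bar",a,(proj(S,[o+d*(-.012+.046*np.cos(a))+[0,0,.135+.046*np.sin(a)]])-[300,160]+.5)*8-.5)
e=np.array([.454,.891,0])
for s in(-.008,-.012,-.016): print("lug top edge",s,(proj(S,[o+d*s+e*k+[0,0,.142] for k in(-.017,.017)])-[300,160]+.5)*8-.5)
for s in(-.048,-.052): print("tab rear top",s,(proj(S,[o+d*s+[0,0,.154]])-[300,160]+.5)*8-.5)
print("shaft end back",(proj(S,[o-d*.008+[0,0,.152]])-[300,160]+.5)*8-.5)
```

```text
bar 0 [[336.89 318.91]]
bar 0.1 [[337.35 307.22]]
bar 0.25 [[338.21 288.55]]
bar 0.4 [[339.25 268.92]]
lug top edge -0.008 [[297.31 235.53]
 [394.   241.47]]
lug top edge -0.012 [[298.18 229.7 ]
 [394.63 235.61]]
lug top edge -0.016 [[299.04 223.91]
 [395.26 229.79]]
tab rear top -0.048 [[354.04 152.43]]
tab rear top -0.052 [[354.75 146.91]]
shaft end back [[346.53 214.04]]
```

arm_command --translation '[[0.07, 0, -0.25], [0.145, 0, -0.532]]' --rotation '[[0, 0, 0], [0, 0, 0]]' --grip '[-0.1, -0.1]'

```text
time_s: 56.45
position: [0.645, 0.0891, 0.2287]
tcp_rot: [[-0.89, -0.005, -0.456], [0.456, 0.0, -0.89], [0.004, -1.0, 0.002]]
force: [0.1, 0.3, 0.3]
opening: 0.111
```

arm_command --translation '[[0.07, 0, -0.25], [0.145, 0, -0.532], [0.145, 0, -0.532], [0.145, 0, -0.532], [0.145, 0, -0.532]]' --rotation '[[0, 0, 0], [0, 0, 0], [0, 0, 0], [0, 0, 0], [0, 0, 0]]' --grip '[-0.1, -0.1, -0.1, -0.1, -0.1]'

```text
time_s: 56.95
position: [0.6546, 0.1318, 0.2298]
tcp_rot: [[-0.89, -0.003, -0.455], [0.455, -0.001, -0.89], [0.002, -1.0, 0.002]]
force: [-0.7, 0.1, 0.9]
opening: 0.518
```

Run:
```python
from h import *
np.set_printoptions(precision=2,suppress=True)
S=cap("scene");s=bot.read_state();print(s["position"].round(4),s["opening"],s["joint_positions"])
c=[[.6104+.085*np.cos(np.deg2rad(a)),.0604+.085*np.sin(np.deg2rad(a)),z] for a in(53,58,63) for z in(.11,.166)]
print(proj(S,c))
b,g,r=[S["image"][185:206,364:385,i].astype(int) for i in range(3)]
print((r-g)[::3])
```

```text
[0.65 0.13 0.23] 0.5307490310864913 [  1.81  34.5   76.2   -0.03  69.41 118.92]
[[371.83 205.23]
 [373.14 188.02]
 [372.22 203.83]
 [373.53 186.67]
 [372.37 202.42]
 [373.68 185.3 ]]
[[ 21  19  11  -4 -13 -13  -7  -1   2   0   3   5  -4 -11 -18 -26 -22 -12
  -11  -3  -3]
 [ 20  15   7  -9 -12  -4  11  18  22  19  23  18  15  14  -1 -13 -19 -20
  -27 -23 -17]
 [ 21  17   6 -13 -15  -1  15  14  20  22  22  22  18  12  -7 -17 -17 -18
  -17 -21 -18]
 [ 13   6 -10 -16 -14   5  16  20  22  21  20  18  20   5 -14 -18 -22 -16
  -21 -21 -22]
 [ 15  -1 -15 -22 -12   4  18  18  25  18  23  20  13   7 -15 -17 -22 -22
  -26 -21 -20]
 [-29 -34 -38 -33 -20   1  14  22  21  24  20  22  15   6 -11 -21 -18 -20
  -19 -17 -18]
 [ 40  43  42  38  39  27  24  18  17  19  22  27  33  17  -5 -20 -24 -21
  -22 -23 -21]]
```

arm_command --translation '[[0, 0.3, 0], [0, 0.6, 0], [0, 1, 0], [0, 1, 0], [0, 1, 0]]' --rotation '[[0, 0, 0], [0, 0, 0], [0, 0, 0], [0, 0, 0], [0, 0, 0]]' --grip '[-0.1, -0.1, -0.1, -0.1, -0.1]'

```text
time_s: 57.5
position: [0.6551, 0.1319, 0.1508]
tcp_rot: [[-0.89, -0.001, -0.456], [0.456, -0.0, -0.89], [0.001, -1.0, 0.001]]
force: [0.1, -0.6, 0.5]
opening: 0.545
```

arm_command --translation '[[0, 0.02, 0], [0, 0.02, 0], [0, 0.02, 0], [0, 0.02, 0], [0, 0.02, 0]]' --rotation '[[0, 0, 0], [0, 0, 0], [0, 0, 0], [0, 0, 0], [0, 0, 0]]' --grip '[0.9, 0.9, 0.9, 0.9, 0.9]'

```text
time_s: 58.0
position: [0.6559, 0.133, 0.1504]
tcp_rot: [[-0.891, 0.002, -0.455], [0.455, 0.0, -0.891], [-0.002, -1.0, -0.001]]
force: [0.9, 0.6, 2.3]
opening: 0.269
```

Run:
```python
from h import *
np.set_printoptions(precision=3,suppress=True)
s=bot.read_state();p=s["position"];R=s["tcp_rot"];print(p,s["opening"],s["force"],R[:,0],R[:,2])
o=np.array([.6104,.0604]);v=p[:2]-o;print("radius",np.hypot(*v),"az",np.degrees(np.arctan2(v[1],v[0])))
a0=np.arctan2(v[1],v[0]);r=.085
# rows: 13 calls of 5 rows at 4.3 deg; shifts in shares, from commanded pose at each call start
ax,az=np.array([-.891,.455]),np.array([-.455,-.891])
step=np.deg2rad(4.4);a=a0
for k in range(12):
    st=r*np.array([np.cos(a),np.sin(a)]); out=[]
    for i in range(1,6):
        q=r*np.array([np.cos(a-i*step),np.sin(a-i*step)])-st; out.append([round(float(q@ax)/.08,3),0,round(float(q@az)/.08,3)])
    a-=5*step; print(k,round(np.degrees(a)),out)
```

```text
[0.656 0.133 0.15 ] 0.2686371941051385 [0.858 0.588 2.317] [-0.891  0.455 -0.002] [-0.455 -0.891 -0.001]
radius 0.08573350227965876 az 57.91838666171251
0 36 [[-0.081, 0, 0.01], [-0.161, 0, 0.027], [-0.239, 0, 0.049], [-0.316, 0, 0.078], [-0.39, 0, 0.112]]
1 14 [[-0.071, 0, 0.04], [-0.139, 0, 0.085], [-0.203, 0, 0.135], [-0.264, 0, 0.19], [-0.32, 0, 0.25]]
2 -8 [[-0.051, 0, 0.064], [-0.097, 0, 0.131], [-0.138, 0, 0.202], [-0.173, 0, 0.275], [-0.203, 0, 0.351]]
3 -30 [[-0.024, 0, 0.078], [-0.041, 0, 0.158], [-0.052, 0, 0.239], [-0.057, 0, 0.32], [-0.056, 0, 0.402]]
4 -52 [[0.007, 0, 0.081], [0.021, 0, 0.162], [0.041, 0, 0.241], [0.067, 0, 0.318], [0.098, 0, 0.394]]
5 -74 [[0.037, 0, 0.073], [0.08, 0, 0.142], [0.128, 0, 0.208], [0.181, 0, 0.27], [0.239, 0, 0.328]]
6 -96 [[0.062, 0, 0.053], [0.128, 0, 0.102], [0.197, 0, 0.145], [0.269, 0, 0.183], [0.344, 0, 0.215]]
7 -118 [[0.077, 0, 0.026], [0.156, 0, 0.047], [0.237, 0, 0.061], [0.318, 0, 0.069], [0.4, 0, 0.07]]
8 -140 [[0.081, 0, -0.005], [0.162, 0, -0.015], [0.242, 0, -0.032], [0.32, 0, -0.056], [0.397, 0, -0.085]]
9 -162 [[0.074, 0, -0.035], [0.145, 0, -0.075], [0.212, 0, -0.121], [0.276, 0, -0.172], [0.336, 0, -0.227]]
10 -184 [[0.055, 0, -0.06], [0.106, 0, -0.124], [0.152, 0, -0.192], [0.192, 0, -0.263], [0.227, 0, -0.336]]
11 -206 [[0.029, 0, -0.076], [0.052, 0, -0.155], [0.069, 0, -0.234], [0.08, 0, -0.315], [0.084, 0, -0.397]]
```

arm_command --translation '[[-0.081, 0, 0.01], [-0.161, 0, 0.027], [-0.239, 0, 0.049], [-0.316, 0, 0.078], [-0.39, 0, 0.112]]' --rotation '[[0, 0, 0], [0, 0, 0], [0, 0, 0], [0, 0, 0], [0, 0, 0]]' --grip '[0.9, 0.9, 0.9, 0.9, 0.9]'

```text
time_s: 58.5
position: [0.6802, 0.1104, 0.1501]
tcp_rot: [[-0.891, 0.002, -0.455], [0.455, 0.001, -0.891], [-0.001, -1.0, -0.001]]
force: [-0.1, 2.8, 4.3]
opening: 0.266
```

arm_command --translation '[[-0.071, 0, 0.04], [-0.139, 0, 0.085], [-0.203, 0, 0.135], [-0.264, 0, 0.19], [-0.32, 0, 0.25]]' --rotation '[[0, 0, 0], [0, 0, 0], [0, 0, 0], [0, 0, 0], [0, 0, 0]]' --grip '[0.9, 0.9, 0.9, 0.9, 0.9]'

```text
time_s: 59.0
position: [0.6937, 0.0806, 0.15]
tcp_rot: [[-0.891, 0.001, -0.455], [0.455, 0.0, -0.891], [-0.001, -1.0, -0.001]]
force: [-0.8, 3.7, 5.9]
opening: 0.268
```

```bash
cat > st.py <<'E'
from h import *
np.set_printoptions(precision=3,suppress=True)
s=bot.read_state();p=s["position"];v=p[:2]-[.6104,.0604]
print(p,s["force"],s["moment"],"r",np.hypot(*v).round(4),"az",np.degrees(np.arctan2(v[1],v[0])).round(1),s["opening"],s["tcp_rot"][:,1])
E
python3 st.py
```

```text
[0.694 0.081 0.15 ] [-0.848  3.669  5.926] [ 0.614  0.238 -0.008] r 0.0857 az 13.6 0.2675583281380232 [ 0.001  0.    -1.   ]
```

arm_command --translation '[[-0.051, 0, 0.064], [-0.097, 0, 0.131], [-0.138, 0, 0.202], [-0.173, 0, 0.275], [-0.203, 0, 0.351]]' --rotation '[[0, 0, 0], [0, 0, 0], [0, 0, 0], [0, 0, 0], [0, 0, 0]]' --grip '[0.9, 0.9, 0.9, 0.9, 0.9]'

```text
time_s: 59.5
position: [0.6951, 0.0482, 0.1498]
tcp_rot: [[-0.891, 0.001, -0.455], [0.455, 0.0, -0.891], [-0.001, -1.0, -0.001]]
force: [-1.1, 3.5, 5.4]
opening: 0.268
```

arm_command --translation '[[-0.024, 0, 0.078], [-0.041, 0, 0.158], [-0.052, 0, 0.239], [-0.057, 0, 0.32], [-0.056, 0, 0.402]]' --rotation '[[0, 0, 0], [0, 0, 0], [0, 0, 0], [0, 0, 0], [0, 0, 0]]' --grip '[0.9, 0.9, 0.9, 0.9, 0.9]'

```text
time_s: 60.0
position: [0.6842, 0.0177, 0.1498]
tcp_rot: [[-0.89, 0.001, -0.455], [0.455, 0.001, -0.89], [-0.001, -1.0, -0.001]]
force: [-0.2, 4.6, 4.5]
opening: 0.266
```

arm_command --translation '[[0.007, 0, 0.081], [0.021, 0, 0.162], [0.041, 0, 0.241], [0.067, 0, 0.318], [0.098, 0, 0.394]]' --rotation '[[0, 0, 0], [0, 0, 0], [0, 0, 0], [0, 0, 0], [0, 0, 0]]' --grip '[0.9, 0.9, 0.9, 0.9, 0.9]'

```text
time_s: 60.5
position: [0.6628, -0.0065, 0.1497]
tcp_rot: [[-0.89, 0.001, -0.455], [0.455, 0.001, -0.89], [-0.001, -1.0, -0.002]]
force: [0.3, 5.1, 4.6]
opening: 0.265
```

arm_command --translation '[[0.037, 0, 0.073], [0.08, 0, 0.142], [0.128, 0, 0.208], [0.181, 0, 0.27], [0.239, 0, 0.328]]' --rotation '[[0, 0, 0], [0, 0, 0], [0, 0, 0], [0, 0, 0], [0, 0, 0]]' --grip '[0.9, 0.9, 0.9, 0.9, 0.9]'

```text
time_s: 61.0
position: [0.6343, -0.0209, 0.1498]
tcp_rot: [[-0.89, 0.003, -0.455], [0.455, 0.001, -0.89], [-0.002, -1.0, -0.002]]
force: [1.7, 5.2, 4.2]
opening: 0.27
```

```bash
python3 st.py
```

```text
[ 0.634 -0.021  0.15 ] [1.746 5.206 4.167] [ 1.292 -0.28   0.049] r 0.0848 az -73.6 0.2700783812759483 [ 0.003  0.001 -1.   ]
```

arm_command --translation '[[0.062, 0, 0.053], [0.128, 0, 0.102], [0.197, 0, 0.145], [0.269, 0, 0.183], [0.344, 0, 0.215]]' --rotation '[[0, 0, 0], [0, 0, 0], [0, 0, 0], [0, 0, 0], [0, 0, 0]]' --grip '[0.9, 0.9, 0.9, 0.9, 0.9]'

```text
time_s: 61.5
position: [0.603, -0.0239, 0.1499]
tcp_rot: [[-0.89, 0.005, -0.456], [0.456, 0.001, -0.89], [-0.004, -1.0, -0.003]]
force: [2.8, 6.3, 3.8]
opening: 0.268
```

arm_command --translation '[[0.077, 0, 0.026], [0.156, 0, 0.047], [0.237, 0, 0.061], [0.318, 0, 0.069], [0.4, 0, 0.07]]' --rotation '[[0, 0, 0], [0, 0, 0], [0, 0, 0], [0, 0, 0], [0, 0, 0]]' --grip '[0.9, 0.9, 0.9, 0.9, 0.9]'

```text
time_s: 62.0
position: [0.5731, -0.0154, 0.15]
tcp_rot: [[-0.89, 0.008, -0.455], [0.455, -0.001, -0.89], [-0.007, -1.0, -0.002]]
force: [5.5, 3.2, 1.6]
opening: 0.266
```

arm_command --translation '[[0.081, 0, -0.005], [0.162, 0, -0.015], [0.242, 0, -0.032], [0.32, 0, -0.056], [0.397, 0, -0.085]]' --rotation '[[0, 0, 0], [0, 0, 0], [0, 0, 0], [0, 0, 0], [0, 0, 0]]' --grip '[0.9, 0.9, 0.9, 0.9, 0.9]'

```text
time_s: 62.5
position: [0.546, 0.0056, 0.1499]
tcp_rot: [[-0.891, 0.003, -0.455], [0.455, -0.001, -0.891], [-0.004, -1.0, -0.0]]
force: [5.6, 1.3, 3.6]
opening: 0.268
```

arm_command --translation '[[0.074, 0, -0.035], [0.145, 0, -0.075], [0.212, 0, -0.121], [0.276, 0, -0.172], [0.336, 0, -0.227]]' --rotation '[[0, 0, 0], [0, 0, 0], [0, 0, 0], [0, 0, 0], [0, 0, 0]]' --grip '[0.9, 0.9, 0.9, 0.9, 0.9]'

```text
time_s: 63.0
position: [0.5297, 0.0343, 0.1498]
tcp_rot: [[-0.891, 0.002, -0.454], [0.454, -0.001, -0.891], [-0.002, -1.0, 0.0]]
force: [4.9, -1.7, 4.5]
opening: 0.265
```

```bash
python3 st.py
```

```text
[0.53  0.034 0.15 ] [ 4.947 -1.693  4.511] [-0.158 -1.091 -0.001] r 0.0848 az -162.0 0.2651925153322772 [ 0.002 -0.001 -1.   ]
```

Two more 22° arcs toward the expected stop near -206°.

arm_command --translation '[[0.055, 0, -0.06], [0.106, 0, -0.124], [0.152, 0, -0.192], [0.192, 0, -0.263], [0.227, 0, -0.336]]' --rotation '[[0, 0, 0], [0, 0, 0], [0, 0, 0], [0, 0, 0], [0, 0, 0]]' --grip '[0.9, 0.9, 0.9, 0.9, 0.9]'

```text
time_s: 63.5
position: [0.5254, 0.066, 0.1497]
tcp_rot: [[-0.891, 0.001, -0.453], [0.453, -0.002, -0.891], [-0.002, -1.0, 0.002]]
force: [4.4, -3.7, 5.1]
opening: 0.267
```

arm_command --translation '[[0.029, 0, -0.076], [0.052, 0, -0.155], [0.069, 0, -0.234]]' --rotation '[[0, 0, 0], [0, 0, 0], [0, 0, 0]]' --grip '[0.9, 0.9, 0.9]'

```text
time_s: 63.8
position: [0.5286, 0.0849, 0.1496]
tcp_rot: [[-0.891, -0.001, -0.453], [0.453, -0.003, -0.891], [-0.001, -1.0, 0.003]]
force: [2.2, -4.6, 6.0]
opening: 0.269
```

```bash
python3 st.py
```

```text
[0.529 0.085 0.15 ] [ 2.173 -4.561  6.013] [-0.806 -0.716  0.004] r 0.0854 az 163.3 0.2685320876100802 [-0.001 -0.003 -1.   ]
```

arm_command --translation '[[0.011, 0, -0.081], [0.015, 0, -0.163], [0.015, 0, -0.163]]' --rotation '[[0, 0, 0], [0, 0, 0], [0, 0, 0]]' --grip '[0.9, 0.9, 0.9]'

```text
time_s: 64.1
position: [0.5333, 0.0975, 0.1495]
tcp_rot: [[-0.892, -0.001, -0.453], [0.453, -0.002, -0.892], [-0.0, -1.0, 0.003]]
force: [2.7, -2.8, 5.1]
opening: 0.265
```

```bash
python3 st.py
```

```text
[0.533 0.098 0.15 ] [ 2.676 -2.804  5.099] [-0.345 -0.683 -0.051] r 0.0856 az 154.3 0.26514389841629105 [-0.001 -0.002 -1.   ]
```

arm_command --translation '[[0, 0, -0.04], [-0.001, 0, -0.08], [-0.004, 0, -0.12], [-0.004, 0, -0.12]]' --rotation '[[0, 0, 0], [0, 0, 0], [0, 0, 0], [0, 0, 0]]' --grip '[0.9, 0.9, 0.9, 0.9]'

```text
time_s: 64.5
position: [0.5356, 0.1027, 0.149]
tcp_rot: [[-0.893, -0.007, -0.451], [0.451, -0.009, -0.893], [0.002, -1.0, 0.011]]
force: [0.1, -11.7, 6.0]
opening: 0.267
```

```bash
python3 st.py
```

```text
[0.536 0.103 0.149] [  0.065 -11.656   6.04 ] [-2.22  -0.076  0.034] r 0.0859 az 150.5 0.2671450865637129 [-0.007 -0.009 -1.   ]
```

arm_command --translation '[[0.002, 0, 0.05], [0.002, 0, 0.05], [0.002, 0, 0.05], [0.002, 0, 0.05], [0.002, 0, 0.05]]' --rotation '[[0, 0, 0], [0, 0, 0], [0, 0, 0], [0, 0, 0], [0, 0, 0]]' --grip '[0.9, 0.9, 0, 0, 0]'

```text
time_s: 65.0
position: [0.5343, 0.1036, 0.1484]
tcp_rot: [[-0.891, -0.005, -0.454], [0.454, 0.001, -0.891], [0.005, -1.0, 0.002]]
force: [0.1, -0.2, 0.4]
opening: 0.444
```

arm_command --translation '[[0, -0.2, 0], [0, -0.6, 0], [0, -1, 0], [0, -1, 0]]' --rotation '[[0, 0, 0], [0, 0, 0], [0, 0, 0], [0, 0, 0]]' --grip '[0, 0, 0, 0]'

```text
time_s: 65.4
position: [0.5383, 0.1036, 0.233]
tcp_rot: [[-0.891, 0.007, -0.454], [0.454, 0.0, -0.891], [-0.006, -1.0, -0.004]]
force: [0.6, -0.1, -0.4]
opening: 0.501
```

arm_command --translation '[[0.3, -0.2, 0.4], [0.5, -0.3, 1], [0.5, -0.3, 1]]' --rotation '[[0, 0, 0], [0, 0, 0], [0, 0, 0]]' --grip '[0, 0, 0]'

```text
time_s: 65.7
position: [0.4586, 0.0488, 0.2526]
tcp_rot: [[-0.89, -0.008, -0.456], [0.456, 0.0, -0.89], [0.007, -1.0, 0.004]]
force: [0.5, 0.9, 0.5]
opening: 0.502
```

arm_command --translation '[[0, 0, 0.5], [0, 0, 1], [0, 0, 1]]' --rotation '[[0, 0, 0], [0, 0, 0], [0, 0, 0]]' --grip '[0, 0, 0]'

```text
time_s: 66.0
position: [0.4259, -0.0233, 0.2525]
tcp_rot: [[-0.889, -0.004, -0.459], [0.459, 0.0, -0.889], [0.004, -1.0, 0.001]]
force: [0.2, 0.7, 0.3]
opening: 0.501
```

arm_command --translation '[[0, 0, 0.5], [0, 0, 1], [0, 0, 1]]' --rotation '[[0, 0, 0], [0, 0, 0], [0, 0, 0]]' --grip '[0, 0, 0]'

```text
time_s: 66.3
position: [0.3908, -0.0947, 0.2528]
tcp_rot: [[-0.888, -0.002, -0.459], [0.459, 0.0, -0.888], [0.002, -1.0, 0.001]]
force: [-0.5, 0.9, 0.8]
opening: 0.502
```

arm_command --translation '[[0, 0, 0.5], [0, 0, 1], [0, 0, 1], [0, 0, 1], [0, 0, 1]]' --rotation '[[0, 0, 0], [0, 0, 0], [0, 0, 0], [0, 0, 0], [0, 0, 0]]' --grip '[0, 0, 0, 0, 0]'

```text
time_s: 66.8
position: [0.3558, -0.1625, 0.2531]
tcp_rot: [[-0.891, -0.001, -0.454], [0.454, 0.002, -0.891], [0.001, -1.0, -0.001]]
force: [0.4, 0.9, -0.0]
opening: 0.5
```

Run:
```python
from h import *
T=cap("top");S=cap("scene");print(bot.read_state()["position"],bot.read_state()["force"])
a=cv2.resize(T["image"][150:220,172:330],None,fx=5,fy=5,interpolation=cv2.INTER_CUBIC)
b=cv2.resize(S["image"][150:230,310:470],None,fx=3,fy=3,interpolation=cv2.INTER_CUBIC)
im=np.zeros((590,790,3),np.uint8);im[:350]=a;im[350:590,:480]=b
cv2.imwrite("pics/f9.png",im)
```

```text
[ 0.35580705 -0.16244876  0.25321613] [1.12679773 0.56647691 1.28493656]
```

View pics/f9.png

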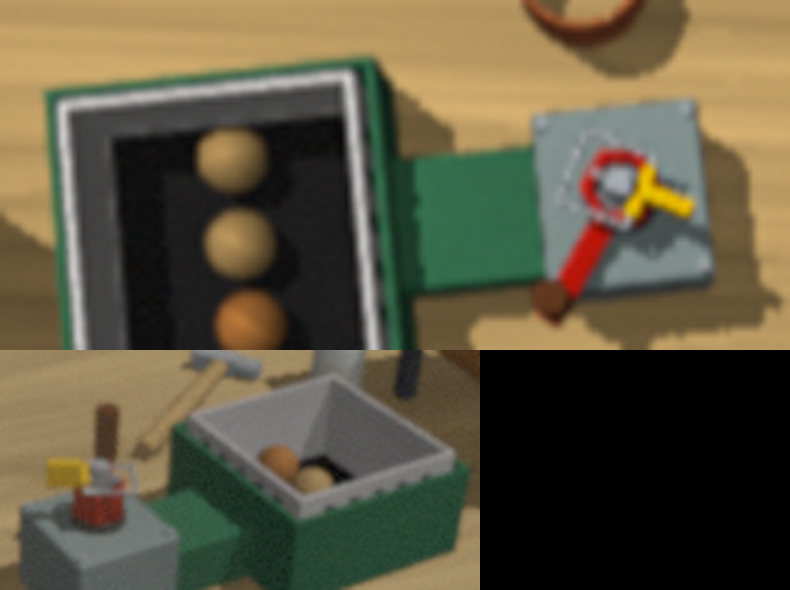

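Run:
```python
from pin import *
np.set_printoptions(precision=4,suppress=True)
T=cap("top")
az=np.deg2rad(-27-259+180+180) 
for dg in(60,74,90,150,120):
    p,a,b=fitpin(T,(.6104-.008*np.cos(np.deg2rad(dg)),.0604-.008*np.sin(np.deg2rad(dg)),np.deg2rad(dg)),z0=.128)
    m=p[:2]+.008*np.array([np.cos(p[2]),np.sin(p[2])]); print(p[:2],np.degrees(p[2]),a,b,"mid err mm",(m-[.6104,.0604])*1000)
p,a,b=fit([T],(.6104,.0604,np.deg2rad(150.5)),z0=.1);print("crank",p[:2],np.degrees(p[2]),a,b)
S=cap("scene")
f=lambda u,v:((u+.5)/5-.5+172,(v+.5)/5-.5+150); g=lambda u,v:((u+.5)/3-.5+310,(v-350+.5)/3-.5+150)
print("rim front",tri(T,f(350,76),S,g(303,512)),"right",tri(T,f(63,107),S,g(453,455)))
```

```text
[0.6073 0.0518] 71.15372359439152 7.358290503548972 66.63533333333334 mid err mm [-0.5488 -1.0203]
[0.6075 0.0518] 70.40767368253995 7.323449831497609 66.63533333333334 mid err mm [-0.2176 -1.0168]
[0.6073 0.0519] 71.02744884891716 7.333597296728582 66.63533333333334 mid err mm [-0.4511 -0.9134]
[0.5946 0.0397] 190.0422016482585 26.253112314347234 66.63533333333334 mid err mm [-23.692  -22.0538]
[0.6074 0.0517] 70.66510617231697 7.2538079421730215 66.63533333333334 mid err mm [-0.3828 -1.1724]
crank [0.6104 0.0614] 153.12063662692702 54.63439140256943 123.19022569444445
rim front (array([0.6816, 0.2404, 0.1022]), np.float64(0.000609160158064257)) right (array([0.6547, 0.4234, 0.1121]), np.float64(0.0016747136241196897))
```

```bash
python3 -c "
from rig import bot
print(bot.hand_in(), bot.read_state()['time_s'])"
```

```text
the job is handed in; nothing more can be done
the job is handed in; nothing more can be done
```

I finished the whole sequence and handed the job in after about 67 s of robot time. The hand-in reported no verdict.

**Balls:** I lowered all three non-black balls (two light, one orange-brown) into the raised basket. The last picture shows them standing on its floor. I left the black ball alone.

**Crank:** I fitted the smaller red crank. It jammed at the top of the hex at first, and a turn of about 7° freed it. The hub's underside then sat at about 0.100 m, which is the collar's height.

**Linchpin and ring:** The blade is through the slot. In the last top view, its middle is about 1 mm from the shaft axis. I pushed the ring over and down, to about 0.05 rad from fully over by the picture just before winding. It still looked flat at the end.

**Winding:** I wound clockwise until the force jumped to about 12 N at the stop. By the pin's direction the shaft turned about 262°, and the basket is down.

**Checks that disagreed:**
- **Basket rim:** two rim corners read 0.102 m and 0.112 m, against the expected 0.115 m.
- **Scene camera:** its outline fits for the crank and pin were poor and up to 4 mm off. I relied on the top camera, which matched where the arm settled on the shaft.
- **Final crank fit:** it was also loose, because the pin and ring partly cover the hub.

I didn't measure the other bench things again at the end, but I saw no contact with them.

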